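Lid the jars and slide the ware board out for hand-over

TASK

Put each lid on the jar of its own colour (blue on blue, clay red on clay red; the white lid is a spare) while the ware board is still back on its stand. Then slide the board straight out over the end of the stand, jars and all, until the red line across it is level with the stand's edge, so that a colleague can take the free end; without your hand it would now tip, so finish while still holding the wooden block at its tail, with the board resting level on the stand. Do not let the board tip or a jar fall, and leave everything else on the bench where it is.

Things in the scene. Friction and masses are not known exactly. Their poses are not given: they have to be found in the camera images.
- stand_edge (a point): Middle of the top outer edge of the fixed stand, a low green-topped bench 300 mm long (along x), 170 mm wide (along y), 50 mm high. x is level and points straight out over this edge, the way the board is to slide (about world +y); z is up. The stand reaches from here 300 mm back along -x. It does not move.
- stand: The same stand as a whole; origin at the centre of its underside, axes as at stand_edge.
- line (a point): Middle of the red line (6 mm wide, across the top and down both long sides), on the top face of the loose ware board. Axes are the board's: x towards its free, outer end, z up. The free end is 240 mm ahead of the line (+x), the tail end 180 mm behind it. At the start the line is 140 to 190 mm short of stand_edge. The loaded board's centre of mass is ahead of the line.
- board: The loose light-wood ware board, 420 mm long (x), 130 mm wide (y), 16 mm thick, about 0.55 kg, lying on the stand with its top 66 mm above the table. Origin: centre of its underside; x towards its free end.
- block_mid (a point): Centre of the dark wooden grip block fixed on the board near its tail: 24 mm along x, 70 mm along y, 40 mm tall; the board's top is 20 mm below this point. It lies 152 mm behind the red line (-x), on the board's centre line. Axes are the board's. Sliding the loaded board takes about 3 to 12 N, holding its tail down 2 to 5 N.
- block: The same grip block as a whole (rigidly part of the board); origin at the centre of its underside.
- blue_jar_mid (a point): Loose deep blue stoneware jar without lid, 70 mm tall, 64 mm in diameter at the belly, 60 mm at the rim, mouth 52 mm in diameter, about 0.16 kg, standing on the board's outer half. This point is its centre, 35 mm above its underside and 35 mm below its rim. z is up. With the lid seated, the lid's centre stands 48 mm above this point.
- clay_jar_mid (a point): Loose clay-red (terracotta) stoneware jar without lid, 70 mm tall, 64 mm in diameter at the belly, 60 mm at the rim, mouth 52 mm in diameter, about 0.16 kg, standing on the board's outer half. This point is its centre, 35 mm above its underside and 35 mm below its rim. z is up. With the lid seated, the lid's centre stands 48 mm above this point.
- blue_lid_mid (a point): Loose deep blue lid, 50 g, upright on the table, left or right of the stand. From below: a plug 42 mm in diameter, 10 mm deep; a flange 66 mm in diameter, 6 mm thick; a round upright knob 20 mm in diameter, 30 mm tall; 46 mm in all. This point is its centre, 23 mm above its underside: the knob runs from 7 mm below to 23 mm above it. z is up. Any lid fits any jar; colour tells the pair.
- clay_lid_mid (a point): Loose clay-red (terracotta) lid, 50 g, upright on the table, left or right of the stand. From below: a plug 42 mm in diameter, 10 mm deep; a flange 66 mm in diameter, 6 mm thick; a round upright knob 20 mm in diameter, 30 mm tall; 46 mm in all. This point is its centre, 23 mm above its underside: the knob runs from 7 mm below to 23 mm above it. z is up. Any lid fits any jar; colour tells the pair.
- white_lid: A spare white glazed lid, same shape as the other lids; fits the jars but belongs to neither. Bystander, right of the stand. Origin: centre of its underside.
- glaze_bottle: Amber bottle, 60 mm diameter, 150 mm tall, beyond the stand. Bystander. Origin: centre of its underside.
- mug: White mug, 80 mm diameter, 90 mm tall, beyond the stand. Bystander. Origin: centre of its underside.
- flower_pot: Terracotta flower pot, 114 mm diameter at the rim, 100 mm tall, on the left. Bystander. Origin: centre of its underside.
- glaze_brush: Brush lying flat, about 200 mm long, between robot and stand. Bystander. Origin: near its middle, on its underside.
- wood_rib: Wooden disc (potter's rib), 70 mm diameter, 8 mm thick, lying flat between robot and stand. Bystander. Origin: centre of its underside.

How it is judged:
By the outcome, as a careful person would: the job done as asked, in the order asked, and still so for the second after the job is handed in, while the arm keeps its last pose, push and grip.
It also fails if it takes over 72 s, if anything falls off the work surface, if the arm or the gripper's body presses on something with over 40 N, if the wrist force passes 120 N, or if a joint passes its speed limit or range.

ROBOT

A 6-joint arm with a two-finger parallel gripper is mounted at the origin on the work surface. World frame = base frame: x ahead of the robot, y to its left, z up, the work surface at z = 0. Lengths are in mm, angles in rad, forces in N, time in s.
With the tool pointing down it reaches from about 275 to 875 mm from the base axis. Payload 12.5 kg.
Tool frame: the origin (TCP) lies on the centre line of the jaws, within the pads' length; the fingertips stand manip.tcp_to_tips ahead of it and the grasp point (between the pads) lies 8 mm behind it (manip.tcp_to_tips is the distance from the TCP to the fingertips, in mm); z points along the fingers, x is the direction in which the jaws open and shut, and the axes are right-handed (so a half turn about z gives the same grasp; the last joint's range is limited). The gripper opens to 85 mm and grips with 20 to 120 N. Pads are 22 mm wide; open, the fingers measure 114 mm over their backs; the gripper's body (76 mm by 85 mm) begins 54 mm behind the grasp point. The pads swing forward as they close: fully open they stand 13 mm farther back than shut.
Start: joints at [-1.307, 0.351, 1.652, -0, 1.139, -0.085], TCP at [187.992, -516.859, 242.29] pointing down, gripper open.
Joint ranges: [-2.75, 2.75], [-0.79, 2.1], [0.01, 2.65], [-1.57, 4.71], [0.07, 3.14], [-2.87, 2.87]. Speed limits (rad/s): [2.22, 2.22, 2.79, 3.14, 3.14, 3.14].

INTERFACE

Orientations are given as a 3x3 rotation matrix whose columns are the frame's x, y, z axes.
In Python, from bench import manip gives the robot as it stands.
- The arm moves only by the shell command python3 -m inch 'ROWS'. ROWS is JSON, a list of rows, each a list of 7 numbers: the shift along the tool's x, y, z in mm, then the turn, a rotation vector about the tool's x, y, z in rad, then the opening, from 0 (shut) to 1 (fully open). A call has 1 to 5 rows; each row is the pose to reach, as a shift and turn from the pose commanded when the call began, along the tool's axes at that moment; what a row does not reach only later rows make up. A row lasts 1/8 s, in which the tool goes at most 62.5 mm and 10.7 degrees, less where a joint would pass 70% of its speed; a pose out of reach is approached as far as the arm can. A call with a gripper value outside its range is refused whole. The fingers move at their own pace and stop on an object; the grip force is fixed at half the most. Time passes only in rows, so rows that repeat a pose let the fingers close. It gives the time, the measured TCP pose, the force and the opening at its end, in the units of the state.
- manip.sense(): the state, without advancing time (a new reading comes with each control period).
- manip.read_camera(name): name is "scene" or "top" or "wrist"; returns the picture (384x512x3 uint8, red, green, blue); there is no depth.
- manip.camera_model(name): a dict with "fx", "fy", "cx", "cy" (pixels), "extrinsics" (4x4, takes a point from camera to world coordinates). Camera axes: x right, y down, z forward; pixel columns grow to the right and rows downward; lengths in mm; the calibration is good to about 2 mm. The wrist camera is an equidistant fisheye: a pixel r from the principal point sees the ray r / f radians off the axis. A picture is of the moment at which its call begins: read the wrist's pose just before it. camera_model takes no time and is no camera call; for the wrist camera it gives the pose at the moment of the call.
- manip.job_done(): hands the job in, once; it reports no verdict.
The state is a dict: "clock": time; "joint_positions": joint angles; "qd": joint speeds; "tau": joint torques, N m; "tcp_pos": TCP position; "tcp_rot": TCP orientation; "wrist_force": force on the tool from outside, world axes, zero at the start; "torque": the same for the moment, N m; "opening": opening from 0.0 (shut) to 1.0 (fully open).
Only numpy, scipy, OpenCV 4.12 (cv2) and the standard library are available. Lean on these libraries where they do the work, as an engineer would, in place of code of your own. Each camera call takes 0.05 s, during which the arm holds its last target.

## Working session

There is one attempt and no reset: what is moved stays moved. The work goes in short steps, Python scripts to look and compute and a shell command to move; the robot and the scene stay as the last step left them, time stands still between calls to the robot, and variables do not carry over. Pictures are saved under pics/ and viewed, and the job is handed in when it is done.

```bash
ls; mkdir -p pics; python3 - <<'E'
from bench import manip
import cv2
s=manip.sense(); print(s, manip.tcp_to_tips)
for n in("scene","top","wrist"):
    m=manip.camera_model(n); print(n,m)
    im=manip.read_camera(n); cv2.imwrite(f"pics/{n}0.png",im[:,:,::-1])
E
```

```text
pics
{'clock': 0.0, 'joint_positions': array([-1.30656741e+00,  3.51207228e-01,  1.65241913e+00, -1.95089284e-05,
        1.13911320e+00, -8.46373529e-02]), 'qd': array([0.00043186, 0.00039053, 0.00112077, 0.00037418, 0.00128899,
       0.00119821]), 'tau': array([-1.93857006e-03, -5.06105769e+01, -2.91404986e+01, -1.74908259e-04,
        4.60606665e-03,  1.04813464e-05]), 'tcp_pos': array([ 187.92485378, -516.55946878,  241.77619188]), 'tcp_rot': array([[ 3.41840088e-01, -9.39758083e-01, -3.16635756e-04],
       [-9.39757439e-01, -3.41840226e-01,  1.10247312e-03],
       [-1.14429686e-03, -7.93087006e-05, -9.99999342e-01]]), 'wrist_force': array([0.05363769, 0.10263373, 0.42452148]), 'torque': array([-0.0312206 ,  0.01720012, -0.00214494]), 'opening': 1.0055318061181637} 11.0
scene {'fx': 361.90238339382466, 'fy': 361.90238339382466, 'cx': 252.16448040032452, 'cy': 191.69930994832276, 'extrinsics': array([[-4.74883562e-01,  6.16895165e-01, -6.27635211e-01,
         1.28800635e+03],
       [ 8.79802835e-01,  3.49645007e-01, -3.22017608e-01,
         4.60189192e+02],
       [ 2.079841
[... 383 characters left out ...]
-01, -1.62962054e-02, -2.00489136e-03,
         9.66827915e+01],
       [ 5.00218220e-03, -1.86033532e-01, -9.82530663e-01,
         1.49506452e+03],
       [ 0.00000000e+00,  0.00000000e+00,  0.00000000e+00,
         1.00000000e+00]])}
wrist {'fx': 297.3186396354542, 'fy': 297.3186396354542, 'cx': 258.6635673041719, 'cy': 189.81737461580647, 'extrinsics': array([[ 3.41390666e-01, -8.92581911e-01, -2.94533437e-01,
         2.63133288e+02],
       [-9.39921385e-01, -3.24346997e-01, -1.06521437e-01,
        -4.89480078e+02],
       [-4.51927452e-04,  3.13203700e-01, -9.49685863e-01,
         3.73802317e+02],
       [ 0.00000000e+00,  0.00000000e+00,  0.00000000e+00,
         1.00000000e+00]])}
```

View pics/scene0.png

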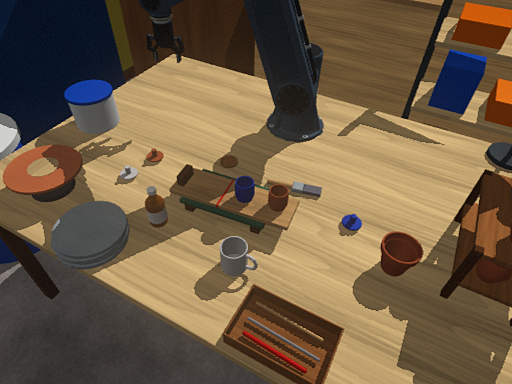

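View pics/top0.png

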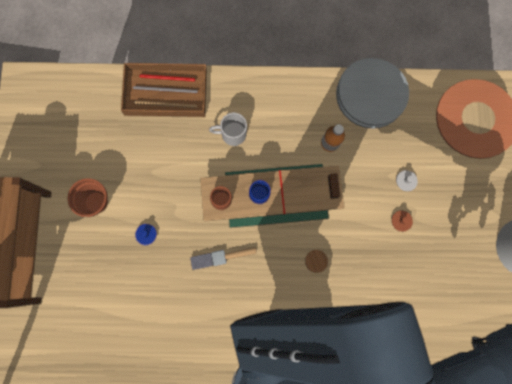

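View pics/wrist0.png

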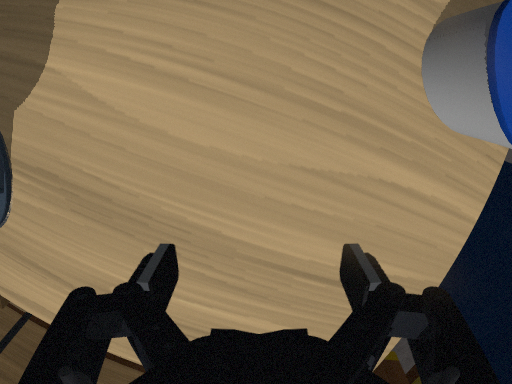

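The scene view shows the stand and board in the middle. In the top view the blue lid is at about (146,234), the clay lid at (402,219), the white lid at (407,180), the blue jar at (260,191), the clay jar at (220,198), the red line at x≈282 and the block at (334,186). The start wrist view shows bare table.

```bash
cat > h.py <<'E'
import numpy as np, cv2
from bench import manip
def ray(m,u,v,fish=False):
    x=(u-m['cx'])/m['fx'];y=(v-m['cy'])/m['fy']
    if fish:
        r=np.hypot(x,y); d=np.array([x*np.sinc(r/np.pi),y*np.sinc(r/np.pi),np.cos(r)])
    else: d=np.array([x,y,1.])
    T=m['extrinsics']; d=T[:3,:3]@d; return T[:3,3],d/np.linalg.norm(d)
def on(m,u,v,z,fish=False):
    o,d=ray(m,u,v,fish); return o+d*(z-o[2])/d[2]
def px(m,p,fish=False):
    T=m['extrinsics']; q=T[:3,:3].T@(np.asarray(p,float)-T[:3,3])
    if fish:
        r=np.hypot(q[0],q[1]);t=np.arctan2(r,q[2]);k=t/max(r,1e-9);return np.array([m['cx']+m['fx']*q[0]*k,m['cy']+m['fy']*q[1]*k])
    return np.array([m['cx']+m['fx']*q[0]/q[2],m['cy']+m['fy']*q[1]/q[2]])
def tri(*rays):
    A=np.zeros((3,3));b=np.zeros(3)
    for o,d in rays:
        P=np.eye(3)-np.outer(d,d);A+=P;b+=P@o
    x=np.linalg.solve(A,b); return x,[np.linalg.norm((np.eye(3)-np.outer(d,d))@(x-o)) for o,d in rays]
E
python3 - <<'E'
import cv2
t=cv2.imread('pics/top0.png'); s=cv2.imread('pics/scene0.png')
cv2.imwrite('pics/tc.png',cv2.resize(t[150:240,190:350],None,fx=5,fy=5,interpolation=cv2.INTER_NEAREST))
cv2.imwrite('pics/sc.png',cv2.resize(s[140:250,110:310],None,fx=4,fy=4,interpolation=cv2.INTER_NEAREST))
a=cv2.resize(t[160:240,370:450],None,fx=4,fy=4,interpolation=cv2.INTER_NEAREST)
b=cv2.resize(t[200:260,110:190],None,fx=4,fy=4,interpolation=cv2.INTER_NEAREST)
cv2.imwrite('pics/lc.png',cv2.vconcat([a,b]))
E
```

```text
(no output)
```

View pics/tc.png

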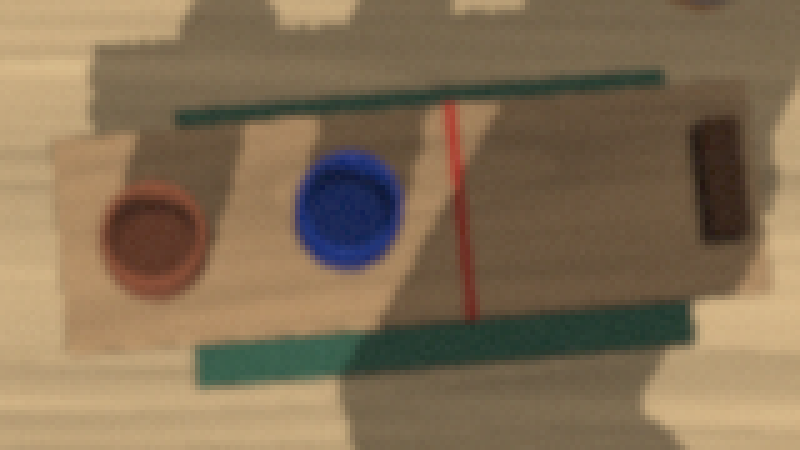

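View pics/sc.png

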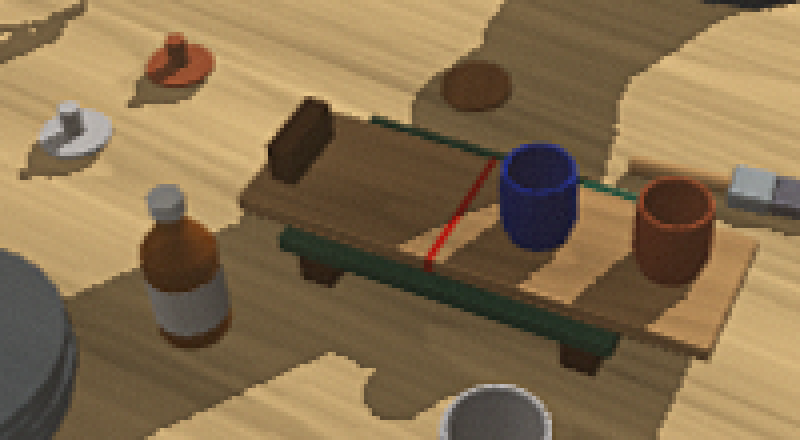

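View pics/lc.png

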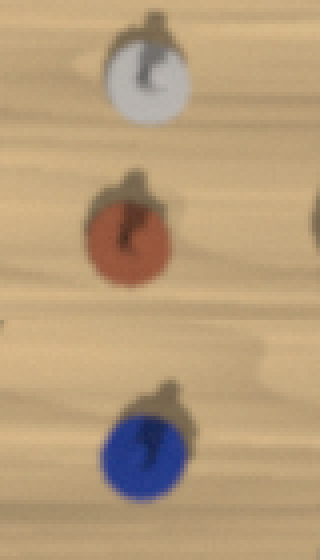

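In the crops, the line is clearly visible at about (282,191). The stand's green strips show on both sides of the board, with outer corners near (225,172) and (229,226). Next I'll measure.

```bash
cat > m1.py <<'E'
from h import *
T=manip.camera_model('top');S=manip.camera_model('scene')
t=cv2.imread('pics/top0.png');s=cv2.imread('pics/scene0.png')
def blobs(im,lo,hi,roi,minA=8):
    h=cv2.cvtColor(im,cv2.COLOR_BGR2HSV); m=cv2.inRange(h,lo,hi)
    k=np.zeros_like(m);x0,y0,x1,y1=roi;k[y0:y1,x0:x1]=m[y0:y1,x0:x1]
    c,_=cv2.findContours(k,cv2.RETR_EXTERNAL,cv2.CHAIN_APPROX_NONE)
    return sorted([q for q in c if cv2.contourArea(q)>=minA],key=cv2.contourArea)[::-1]
def rep(n,cs,z):
    for c in cs[:2]:
        (u,v),ax,an=cv2.fitEllipse(cv2.convexHull(c)); r=cv2.boundingRect(c)
        print(n,'ell',round(u,1),round(v,1),np.round(ax,1),'box',r,'->',np.round(on(T,u,v,z),1))
blue=((100,120,30),(130,255,255)); red=((0,120,60),(12,255,255))
rep('bluelid fl',blobs(t,*blue,(120,210,175,255)),16)
rep('claylid fl',blobs(t,*red,(380,200,425,240)),16)
rep('bluejar rim',blobs(t,*blue,(240,170,285,210)),136)
rep('clayjar rim',blobs(t,*red,(205,180,235,215)),136)
rep('line',blobs(t,(0,150,60),(8,255,255),(270,165,295,222)),66)
for c in blobs(t,(0,0,0),(179,255,62),(322,168,345,205))[:2]: print('block',cv2.minAreaRect(c))
g=blobs(t,(65,60,20),(95,255,255),(215,155,340,235))
for c in g[:3]:
    r=cv2.minAreaRect(c); print('green',np.round(r[0],1),np.round(r[1],1)); 
    for p in cv2.boxPoints(r): print('   ',np.round(p,1),np.round(on(T,*p,50),1))
for p,n in (((280.,170.3),'l1'),((284.8,213.5),'l2')): print(n,np.round(on(T,*p,66),1))
E
python3 m1.py
```

```text
bluelid fl ell 145.5 233.8 [18.8 19.9] box (136, 225, 20, 19) -> [439.5 396.6  16. ]
claylid fl ell 401.6 220.5 [19.9 21.2] box (392, 211, 21, 20) -> [ 492.6 -382.9   16. ]
bluejar rim ell 259.3 191.3 [19.6 22.4] box (250, 181, 20, 22) -> [554.7  56.5 136. ]
clayjar rim ell 220.4 197.3 [21.7 24. ] box (210, 186, 22, 24) -> [535.8 166.2 136. ]
line ell 281.6 191.7 [ 2.9 44.3] box (279, 171, 6, 43) -> [567. -12.  66.]
block ((333.20001220703125, 185.60000610351562), (23.566600799560547, 8.930500984191895), 82.87498474121094)
green [278.  218.4] [ 6.8 96.9]
    [229.5 219.4] [483.5 141.9  50. ]
    [326.  210.6] [ 514.6 -146.3   50. ]
    [326.6 217.4] [ 494.2 -147.9   50. ]
    [230.1 226.2] [463.3 139.6  50. ]
l1 [632.4  -7.1  66. ]
l2 [501.8 -21.7  66. ]
```

Line-to-stand yaw agrees (board 6.4°, stand 6.2°), and the block's direction is consistent with both. I'll hover over the clay lid and turn the jaws to the board axis.

```bash
python3 -m inch '[[-4,-60,11,0,0,0.05],[-8,-120,22,0,0,0.1],[-12,-180,33,0,0,0.15],[-16,-240,44,0,0,0.2],[-20,-300,55,0,0,0.241]]'; python3 -m inch '[[7,-33,7,0,0,0],[7,-33,7,0,0,0],[7,-33,7,0,0,0]]'
python3 - <<'E'
from h import *
s=manip.sense();print(s['clock'],s['tcp_pos'],s['tcp_rot'].round(4).tolist(),s['wrist_force'])
m=manip.camera_model('wrist');im=manip.read_camera('wrist');cv2.imwrite('pics/w1.png',im[:,:,::-1]);np.save('w1.npy',m['extrinsics'])
E
```

```text
0.15 [ 187.93654975 -516.66254636  241.89922776] [[0.3417, -0.9398, -0.0002], [-0.9398, -0.3417, 0.0008], [-0.0008, -0.0001, -1.0]] [ 0.5311222  -0.59788544  0.45952943]$[0]: bad value
$[0]: bad value
```

View pics/w1.png

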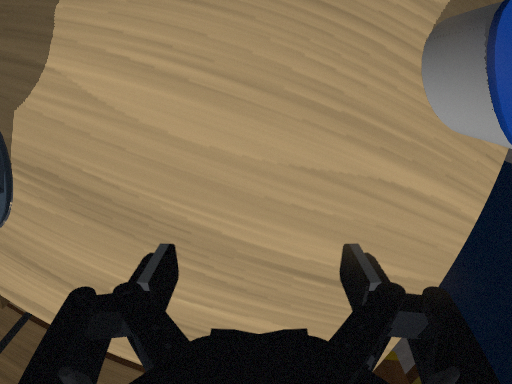

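Both calls were refused because I left out the gripper value. The arm hasn't moved, so I'll resend with 7 numbers.

```bash
python3 -m inch '[[-4,-60,11,0,0,0.05,1],[-8,-120,22,0,0,0.1,1],[-12,-180,33,0,0,0.15,1],[-16,-240,44,0,0,0.2,1],[-20,-300,55,0,0,0.241,1]]'; python3 -m inch '[[7,-33,7,0,0,0,1],[7,-33,7,0,0,0,1],[7,-33,7,0,0,0,1]]'
python3 - <<'E'
from h import *
s=manip.sense();print(s['clock'],s['tcp_pos'],s['tcp_rot'].round(4).tolist(),s['wrist_force'])
m=manip.camera_model('wrist');im=manip.read_camera('wrist');cv2.imwrite('pics/w2.png',im[:,:,::-1]);np.save('w2.npy',m['extrinsics'])
print(px(m,[492.6,-382.9,16],True))
E
```

```text
clock: 0.82
tcp_pos: [464.8, -394.5, 186.9]
tcp_rot: [[0.106, -0.994, -0.0], [-0.994, -0.106, -0.0], [0.0, 0.0, -1.0]]
wrist_force: [-0.4, -1.1, 0.5]
opening: 1.0
clock: 1.2
tcp_pos: [496.0, -399.0, 180.1]
tcp_rot: [[0.107, -0.994, -0.001], [-0.994, -0.107, 0.0], [-0.0, 0.001, -1.0]]
wrist_force: [-0.3, -0.1, 0.3]
opening: 0.997
1.2 [ 495.99082249 -398.97251912  180.11631924] [[0.1074, -0.9942, -0.0006], [-0.9942, -0.1074, 0.0004], [-0.0004, 0.0006, -1.0]] [-0.2751251 -0.0653402  0.3356316]
[242.59628858 175.02817515]
```

View pics/w2.png

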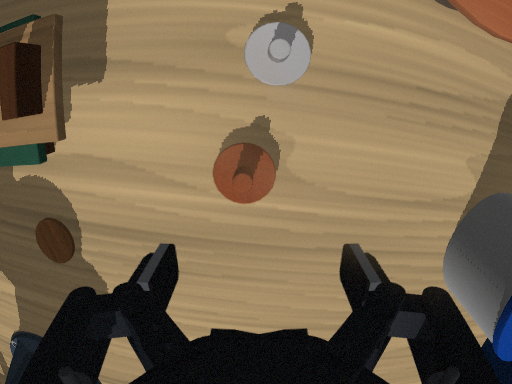

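The clay lid's flange is centred at about (245,172), close to the predicted (242.6,175), and its knob is at (243,181). The white lid is at (278,52).

```bash
cat >> h.py <<'E'
def blobs(im,lo,hi,roi,minA=8):
    h=cv2.cvtColor(im,cv2.COLOR_BGR2HSV); m=cv2.inRange(h,np.array(lo),np.array(hi))
    k=np.zeros_like(m);x0,y0,x1,y1=roi;k[y0:y1,x0:x1]=m[y0:y1,x0:x1]
    c,_=cv2.findContours(k,cv2.RETR_EXTERNAL,cv2.CHAIN_APPROX_NONE)
    return sorted([q for q in c if cv2.contourArea(q)>=minA],key=cv2.contourArea)[::-1]
def outline(m,c,z,fish=True):
    "cast hull onto plane z, min enclosing circle"
    P=np.array([on(m,*p,z,fish)[:2] for p in cv2.convexHull(c)[:,0].astype(float)],np.float32)
    (x,y),r=cv2.minEnclosingCircle(P); A=cv2.contourArea(P)
    return round(x,1),round(y,1),'r',round(r,1),'areaR',round(float(np.sqrt(A/np.pi)),1)
BLUE=((100,120,30),(130,255,255)); RED=((0,120,60),(12,255,255))
E
python3 - <<'E'
from h import *
m=manip.camera_model('wrist');im=cv2.imread('pics/w2.png')
m['extrinsics']=np.load('w2.npy')
c=blobs(im,*RED,(200,130,290,215))[0]; print(cv2.boundingRect(c)); print(outline(m,c,16),outline(m,c,13))
print('knob top',on(m,243,179.5,46,True))
E
```

```text
(213, 143, 63, 61)
(494.1, -383.9, 'r', 32.6, 'areaR', 32.2) (493.3, -383.8, 'r', 32.9, 'areaR', 32.5)
knob top [ 496.73880602 -384.44394481   46.        ]
```

```bash
python3 -m inch '[[-8,0,40,0,0,0,1],[-15,0,85,0,0,0,1],[-15,0,120,0,0,0,1],[-15,0,120,0,0,0,1]]'
python3 - <<'E'
from h import *
s=manip.sense();print(s['tcp_pos'])
m=manip.camera_model('wrist');im=manip.read_camera('wrist');cv2.imwrite('pics/w3.png',im[:,:,::-1])
E
```

```text
clock: 1.75
tcp_pos: [493.2, -383.5, 58.7]
tcp_rot: [[0.106, -0.994, -0.003], [-0.994, -0.107, 0.003], [-0.003, 0.003, -1.0]]
wrist_force: [0.3, 0.2, -0.2]
opening: 1.001
[ 493.19771527 -383.53424342   58.66309875]
```

View pics/w3.png

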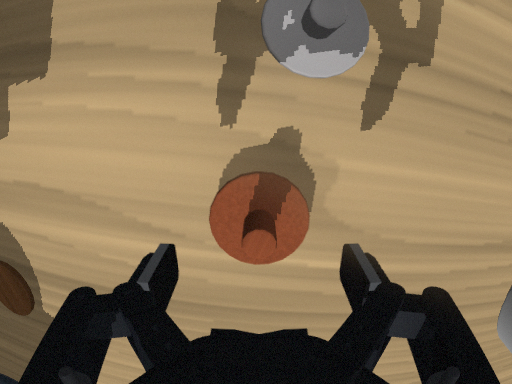

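The knob at (259,240) sits midway between the fingers (165 to 352). I'll lower the tool and close.

```bash
python3 -m inch '[[0,-1,20,0,0,0,1],[0,-1,27,0,0,0,1],[0,-1,27,0,0,0,1]]';python3 -m inch '[[0,0,0,0,0,0,0],[0,0,0,0,0,0,0],[0,0,0,0,0,0,0],[0,0,0,0,0,0,0],[0,0,0,0,0,0,0]]';python3 -m inch '[[0,0,0,0,0,0,0],[0,0,0,0,0,0,0]]'
```

```text
clock: 2.17
tcp_pos: [495.9, -383.8, 33.0]
tcp_rot: [[0.108, -0.994, -0.0], [-0.994, -0.108, 0.0], [-0.0, 0.0, -1.0]]
wrist_force: [0.1, 0.1, -0.2]
opening: 1.003
clock: 2.8
tcp_pos: [496.2, -384.1, 33.6]
tcp_rot: [[0.108, -0.994, 0.0], [-0.994, -0.108, -0.0], [0.0, -0.0, -1.0]]
wrist_force: [0.7, 0.9, 2.9]
opening: 0.21
clock: 3.05
tcp_pos: [496.2, -384.0, 33.6]
tcp_rot: [[0.108, -0.994, 0.0], [-0.994, -0.108, -0.0], [0.0, -0.0, -1.0]]
wrist_force: [-0.3, 0.8, 5.0]
opening: 0.206
```

```bash
python3 -m inch '[[0,0,-30,0,0,0,0],[0,0,-80,0,0,0,0],[0,0,-130,0,0,0,0],[0,0,-180,0,0,0,0],[0,0,-180,0,0,0,0]]'
python3 - <<'E'
from h import *
s=manip.sense();print(s['tcp_pos'],s['wrist_force'],s['opening'])
m=manip.camera_model('wrist');im=manip.read_camera('wrist');cv2.imwrite('pics/w4.png',im[:,:,::-1]);np.save('w4.npy',m['extrinsics'])
E
```

```text
clock: 3.68
tcp_pos: [497.2, -384.9, 217.1]
tcp_rot: [[0.108, -0.994, 0.005], [-0.994, -0.108, -0.004], [0.005, -0.004, -1.0]]
wrist_force: [0.5, -0.6, -0.5]
opening: 0.211
[ 497.1614492  -384.878533    217.11684449] [ 0.54761599 -0.62206758 -0.4524287 ] 0.21054457618664998
```

View pics/w4.png

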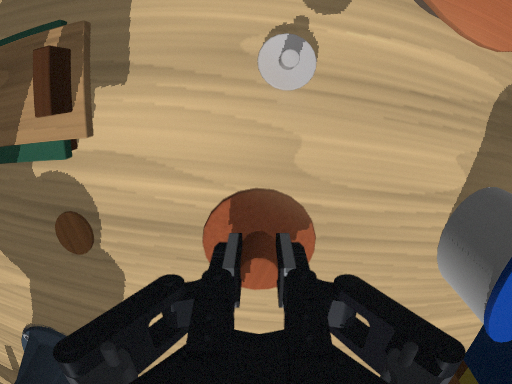

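The clay lid is held centred and upright, with the white lid undisturbed. Next I'll go near the jars and view them from the wrist.

```bash
python3 -m inch '[[-30,-1,-5,0,0,0,0],[-85,-4,-10,0,0,0,0],[-145,-8,-20,0,0,0,0],[-205,-11,-30,0,0,0,0],[-265,-14,-30,0,0,0,0]]'; python3 -m inch '[[-60,-3,0,0,0,0,0],[-120,-6,0,0,0,0,0],[-180,-10,0,0,0,0,0],[-215,-12,0,0,0,0,0],[-230,-13,0,0,0,0,0]]';python3 -m inch '[[0,0,0,0,0,0,0],[0,0,0,0,0,0,0]]'
python3 - <<'E'
from h import *
s=manip.sense();print(s['tcp_pos'],s['wrist_force'],s['opening'])
m=manip.camera_model('wrist');im=manip.read_camera('wrist');cv2.imwrite('pics/w5.png',im[:,:,::-1]);np.save('w5.npy',m['extrinsics'])
for n,p in dict(bj=[554.7,56.5,136],cj=[535.8,166.2,136]).items(): print(n,px(m,p,True))
E
```

```text
clock: 4.35
tcp_pos: [480.7, -117.1, 242.4]
tcp_rot: [[0.107, -0.994, -0.001], [-0.994, -0.107, 0.001], [-0.001, 0.001, -1.0]]
wrist_force: [0.8, -0.6, -0.6]
opening: 0.21
clock: 4.97
tcp_pos: [468.7, 112.5, 241.9]
tcp_rot: [[0.11, -0.994, -0.003], [-0.994, -0.11, -0.0], [0.0, 0.003, -1.0]]
wrist_force: [-0.0, -0.1, -0.5]
opening: 0.206
clock: 5.22
tcp_pos: [469.6, 110.1, 242.8]
tcp_rot: [[0.107, -0.994, -0.001], [-0.994, -0.107, -0.0], [0.0, 0.001, -1.0]]
wrist_force: [-0.4, 0.5, -1.0]
opening: 0.208
[469.61900456 110.07225242 242.84790562] [-0.35625417  0.48126478 -0.96902456] 0.20805508018148833
bj [335.39066301  98.42810422]
cj [197.58234024 106.44360766]
```

View pics/w5.png

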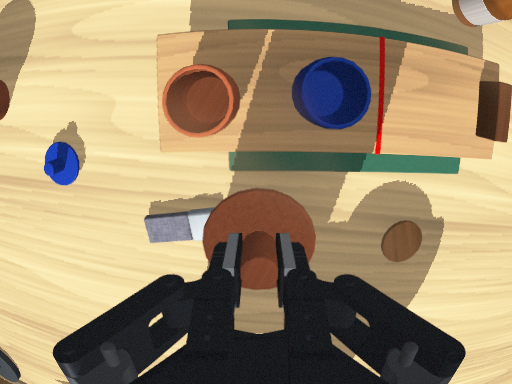

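Both jars and the blue lid at (62,163) are visible. The rims are near (200,100) for clay and (331,92) for blue, and the line runs x≈380. I'll measure these.

```bash
python3 - <<'E'
from h import *
from scipy.optimize import least_squares
m=manip.camera_model('wrist');im=cv2.imread('pics/w5.png');m['extrinsics']=np.load('w5.npy')
cam=m['extrinsics'][:3,3]
for n,col,roi,p0 in (('blue',BLUE,(280,45,385,140),(555,56)),('clay',RED,(155,55,250,145),(536,166))):
    c=blobs(im,*col,roi)[0]
    P=np.array([on(m,*p,136,True)[:2] for p in c[:,0].astype(float)])
    # rim-only side: rim silhouette lies on the side facing the camera axis opposite of the base lean; robust fit r free
    f=lambda q:np.hypot(*(P-q[:2]).T)-q[2]
    r=least_squares(f,[*p0,30],loss='soft_l1',f_scale=.7).x
    r2=least_squares(lambda q:np.hypot(*(P-q).T)-30,p0,loss='cauchy',f_scale=.5).x
    print(n,cv2.boundingRect(c),r.round(1),r2.round(1),outline(m,c,136))
    h=on(m,*r2,136) if 0 else None
    for k,z in enumerate([136]):
        for a in np.linspace(0,2*np.pi,60):
            u=px(m,[r2[0]+30*np.cos(a),r2[1]+30*np.sin(a),z],True); cv2.circle(im,tuple(int(x) for x in u.round()),0,(0,255,255),-1)
c=blobs(im,*BLUE,(35,130,90,195))[0];print('bluelid',outline(m,c,16),cv2.boundingRect(c))
c=blobs(im,(0,180,60),(8,255,255),(370,30,392,160))[0];L=cv2.minAreaRect(c);b=c[:,0]
t=b[b[:,1]<b[:,1].min()+3].mean(0);bo=b[b[:,1]>b[:,1].max()-3].mean(0)
print('line ends px',t,bo,on(m,*t,66,True).round(1),on(m,*bo,66,True).round(1))
c=blobs(im,*RED,(200,185,320,290))[0];print('heldlid',outline(m,c,242.8-10.6-7),outline(m,c,242.8-10.6-10))
cv2.imwrite('pics/w5z.png',cv2.resize(im[10:190,140:510],(740,360),interpolation=cv2.INTER_NEAREST))
E
```

```text
blue (295, 57, 76, 72) [559.8  57.1  29.7] [559.8  57.2] (559.4, 59.3, 'r', 32.5, 'areaR', 30.2)
clay (162, 64, 78, 73) [541.  165.4  30.5] [540.8 166.2] (540.7, 164.8, 'r', 32.1, 'areaR', 30.8)
bluelid (440.3, 397.6, 'r', 35.8, 'areaR', 32.7) (44, 142, 35, 43)
line ends px [381.44444444  37.66666667] [377.         152.33333333] [632.6  -5.3  66. ] [505.5 -19.   66. ]
heldlid (468.3, 110.1, 'r', 33.0, 'areaR', 32.0) (466.6, 109.9, 'r', 33.7, 'areaR', 32.6)
```

View pics/w5z.png

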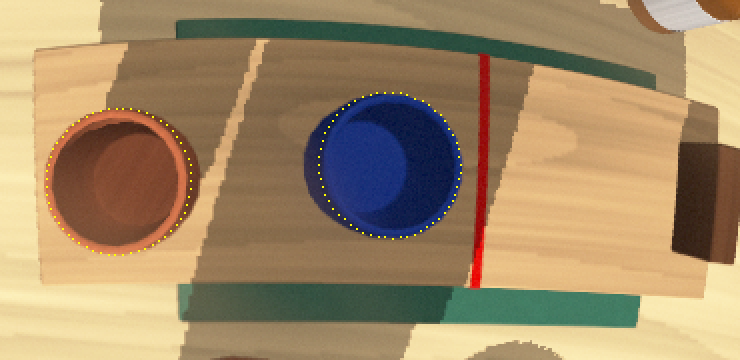

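The rims fit radius 30 and the line reads 131 × cos, as it should. In the same view the held lid is at (467.8,110.1) and the clay jar at (541,167), so I'll shift by that relative offset.

```bash
python3 -m inch '[[-20,-35,5,0,0,0,0],[-40,-65,15,0,0,0,0],[-48,-78,30,0,0,0,0],[-49,-79,43,0,0,0,0],[-49,-79,43,0,0,0,0]]'
python3 - <<'E'
from h import *
s=manip.sense();print(s['tcp_pos'],s['wrist_force'],s['opening'])
m=manip.camera_model('wrist');im=manip.read_camera('wrist');cv2.imwrite('pics/w6.png',im[:,:,::-1]);np.save('w6.npy',m['extrinsics'])
s=manip.read_camera('scene');cv2.imwrite('pics/s6.png',cv2.resize(s[120:270,150:350,::-1],None,fx=4,fy=4,interpolation=cv2.INTER_NEAREST))
E
```

```text
clock: 5.9
tcp_pos: [542.1, 167.4, 199.3]
tcp_rot: [[0.107, -0.994, -0.002], [-0.994, -0.107, -0.001], [0.0, 0.002, -1.0]]
wrist_force: [0.1, -1.1, 0.5]
opening: 0.211
[542.07758012 167.37669468 199.26634702] [ 0.09372742 -1.05773908  0.53003227] 0.21094682071556264
```

View pics/w6.png

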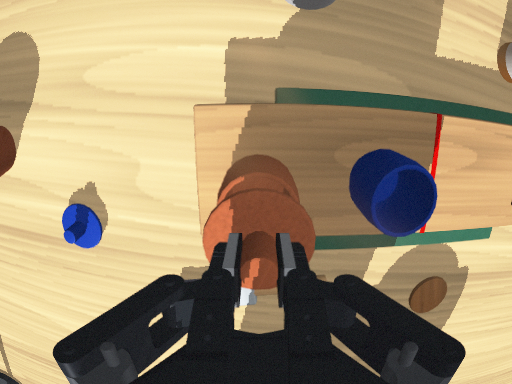

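View pics/s6.png

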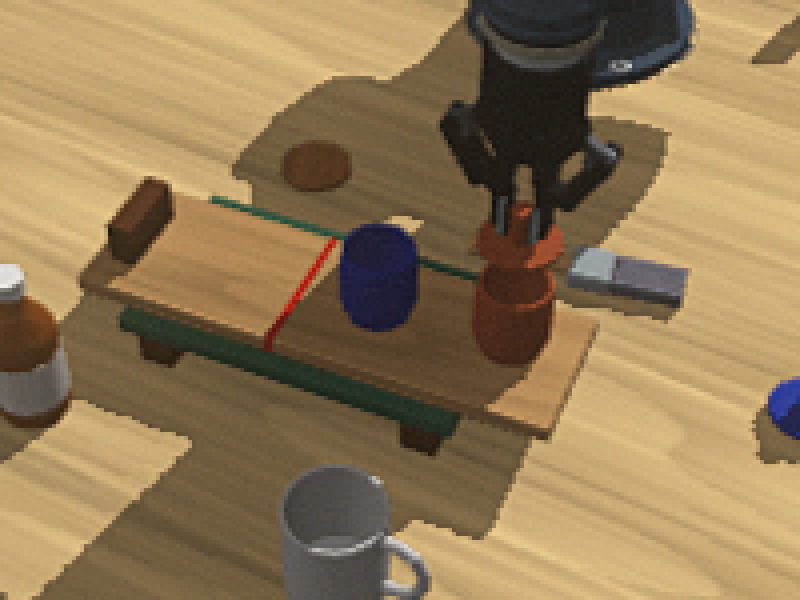

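The lid hangs centred over the clay jar. In the wrist view the jar's outline spans 217 to 299, centred on 258 like the lid. I'll lower it gently.

```bash
python3 -m inch '[[0,0,15,0,0,0,0],[0,0,28,0,0,0,0],[0,0,34,0,0,0,0],[0,0,37,0,0,0,0],[0,0,37,0,0,0,0]]'; python3 -m inch '[[0,0,1,0,0,0,0],[0,0,2,0,0,0,0],[0,0,2,0,0,0,0]]'
```

```text
clock: 6.62
tcp_pos: [542.9, 168.3, 163.2]
tcp_rot: [[0.108, -0.994, -0.0], [-0.994, -0.108, -0.0], [-0.0, 0.0, -1.0]]
wrist_force: [0.8, -1.0, -1.8]
opening: 0.212
clock: 7.0
tcp_pos: [542.9, 168.3, 161.3]
tcp_rot: [[0.108, -0.994, 0.0], [-0.994, -0.108, 0.0], [-0.0, -0.0, -1.0]]
wrist_force: [0.6, -0.3, -0.1]
opening: 0.211
```

```bash
python3 -m inch '[[0,0,0.5,0,0,0,0],[0,0,1,0,0,0,0],[0,0,1,0,0,0,0]]'; python3 -m inch '[[0,0,0.5,0,0,0,0],[0,0,1,0,0,0,0],[0,0,1,0,0,0,0]]'
```

```text
clock: 7.38
tcp_pos: [542.9, 168.3, 160.3]
tcp_rot: [[0.108, -0.994, -0.0], [-0.994, -0.108, 0.0], [-0.0, 0.0, -1.0]]
wrist_force: [-0.9, -0.6, -0.0]
opening: 0.21
clock: 7.75
tcp_pos: [543.0, 168.3, 159.6]
tcp_rot: [[0.108, -0.994, 0.0], [-0.994, -0.108, 0.0], [0.0, -0.0, -1.0]]
wrist_force: [-0.9, -0.3, 3.9]
opening: 0.211
```

The lid seats at 159.6, as predicted, with 4 N of contact force. I'll release.

```bash
python3 -m inch '[[0,0,0,0,0,0,0.3],[0,0,0,0,0,0,0.5],[0,0,0,0,0,0,0.7],[0,0,0,0,0,0,0.7]]'; python3 -m inch '[[0,0,-20,0,0,0,0.9],[0,0,-60,0,0,0,1],[0,0,-80,0,0,0,1],[0,0,-80,0,0,0,1]]'
python3 - <<'E'
from h import *
s=manip.sense();print(s['tcp_pos'],s['wrist_force'],s['opening'])
m=manip.camera_model('wrist');im=manip.read_camera('wrist');cv2.imwrite('pics/w7.png',im[:,:,::-1]);np.save('w7.npy',m['extrinsics'])
s=manip.read_camera('scene');cv2.imwrite('pics/s7.png',cv2.resize(s[120:270,150:350,::-1],None,fx=4,fy=4,interpolation=cv2.INTER_NEAREST))
c=blobs(cv2.imread('pics/w7.png'),*RED,(200,150,330,290))[0];print(outline(m,c,142))
E
```

```text
clock: 8.25
tcp_pos: [542.9, 168.3, 159.2]
tcp_rot: [[0.108, -0.994, -0.0], [-0.994, -0.108, -0.0], [-0.0, 0.0, -1.0]]
wrist_force: [1.0, 0.5, -0.9]
opening: 0.7
clock: 8.75
tcp_pos: [543.4, 168.5, 240.5]
tcp_rot: [[0.108, -0.994, 0.003], [-0.994, -0.108, 0.001], [-0.0, -0.003, -1.0]]
wrist_force: [0.3, -0.2, -1.4]
opening: 1.0
[543.43025865 168.45098139 240.49719801] [ 0.26878377 -0.17801229 -1.36329359] 0.9999744511679476
(545.0, 167.7, 'r', 36.6, 'areaR', 33.9)
```

View pics/w7.png

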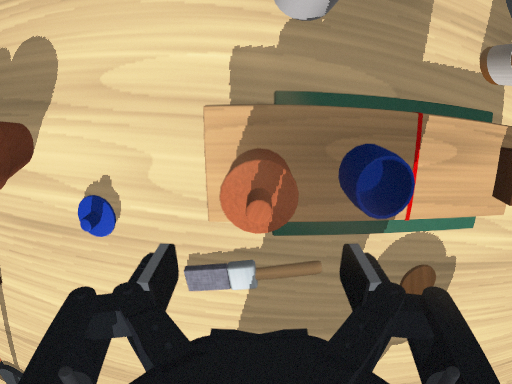

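View pics/s7.png

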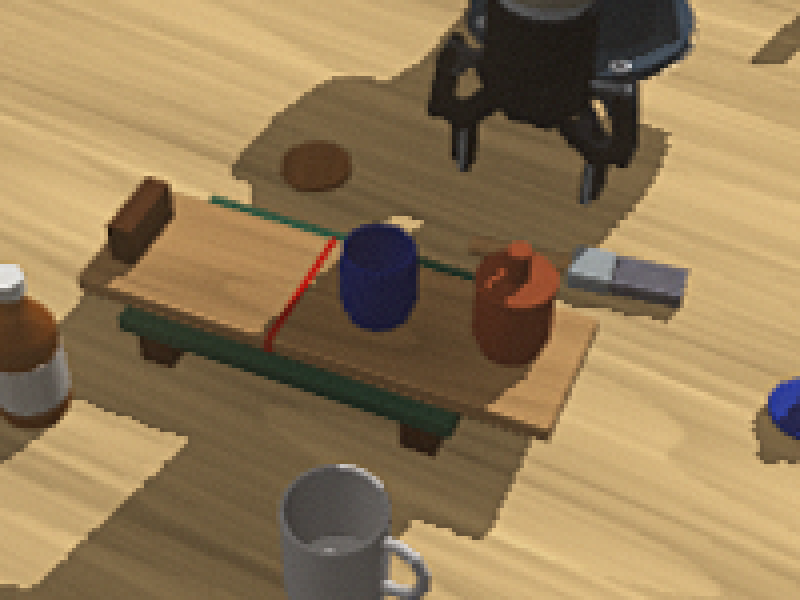

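The clay lid is seated flat on the clay jar. Next is the blue lid.

```bash
python3 -m inch '[[-55,15,0,0,0,0,1],[-110,35,0,0,0,0,1],[-170,55,20,0,0,0,1],[-225,74,50,0,0,0,1],[-239,78,90,0,0,0,1]]';  python3 -m inch '[[0,0,30,0,0,0,1],[0,0,30,0,0,0,1],[0,0,30,0,0,0,1]]'
python3 - <<'E'
from h import *
s=manip.sense();print(s['tcp_pos'],s['wrist_force'],s['opening'])
m=manip.camera_model('wrist');im=manip.read_camera('wrist');cv2.imwrite('pics/w8.png',im[:,:,::-1]);np.save('w8.npy',m['extrinsics'])
c=blobs(cv2.imread('pics/w8.png'),*BLUE,(190,100,340,290))[0];print(outline(m,c,16),cv2.boundingRect(c))
E
```

```text
clock: 9.48
tcp_pos: [438.0, 399.9, 147.8]
tcp_rot: [[0.11, -0.994, 0.0], [-0.994, -0.11, 0.0], [-0.0, -0.0, -1.0]]
wrist_force: [0.7, -0.7, -0.2]
opening: 0.999
clock: 9.85
tcp_pos: [440.1, 397.5, 120.0]
tcp_rot: [[0.107, -0.994, 0.0], [-0.994, -0.107, 0.0], [-0.0, -0.0, -1.0]]
wrist_force: [0.2, 0.6, 0.6]
opening: 1.0
[440.05043691 397.51467468 119.9567923 ] [0.18550882 0.57486899 0.57957499] 1.0004392231337633
(440.7, 397.1, 'r', 32.2, 'areaR', 31.6) (221, 155, 76, 72)
```

View pics/w8.png

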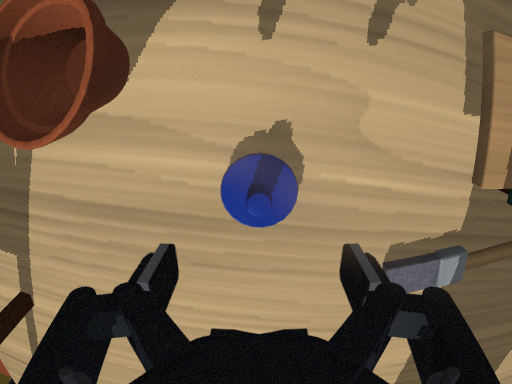

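The blue lid is centred at (259,190), with the knob at (260,204) and the pot and brush well clear. I'll lower and grasp.

```bash
python3 -m inch '[[0,-1,40,0,0,0,1],[0,-1,70,0,0,0,1],[0,-1,87,0,0,0,1],[0,-1,87,0,0,0,1]]';python3 -m inch '[[0,0,0,0,0,0,0],[0,0,0,0,0,0,0],[0,0,0,0,0,0,0],[0,0,0,0,0,0,0],[0,0,0,0,0,0,0]]';python3 -m inch '[[0,0,0,0,0,0,0],[0,0,0,0,0,0,0]]'
```

```text
clock: 10.4
tcp_pos: [440.7, 397.5, 32.3]
tcp_rot: [[0.107, -0.994, -0.0], [-0.994, -0.107, -0.0], [0.0, 0.0, -1.0]]
wrist_force: [0.3, 0.1, 0.7]
opening: 1.002
clock: 11.02
tcp_pos: [440.8, 397.8, 32.9]
tcp_rot: [[0.108, -0.994, 0.0], [-0.994, -0.108, 0.0], [-0.0, -0.0, -1.0]]
wrist_force: [-0.6, -1.1, 5.4]
opening: 0.215
clock: 11.28
tcp_pos: [440.8, 397.8, 32.9]
tcp_rot: [[0.108, -0.994, 0.0], [-0.994, -0.108, 0.0], [-0.0, -0.0, -1.0]]
wrist_force: [-1.2, -1.1, 6.2]
opening: 0.208
```

```bash
python3 -m inch '[[0,0,-30,0,0,0,0],[0,0,-80,0,0,0,0],[0,0,-135,0,0,0,0],[0,0,-190,0,0,0,0],[0,0,-210,0,0,0,0]]';python3 -m inch '[[40,-1,0,0,0,0,0],[100,-3,0,0,0,0,0],[160,-5,0,0,0,0,0],[220,-7,0,0,0,0,0],[270,-9,0,0,0,0,0]]';python3 -m inch '[[20,0,0,0,0,0,0],[20,0,0,0,0,0,0],[20,0,0,0,0,0,0]]'
python3 - <<'E'
from h import *
from scipy.optimize import least_squares
s=manip.sense();print(s['tcp_pos'],s['wrist_force'],s['opening'])
m=manip.camera_model('wrist');im=manip.read_camera('wrist');cv2.imwrite('pics/w9.png',im[:,:,::-1]);np.save('w9.npy',m['extrinsics'])
z=s['tcp_pos'][2]-9.9
im=cv2.imread('pics/w9.png')
c=blobs(im,*BLUE,(195,175,330,300))[0];print('held',outline(m,c,z-7),outline(m,c,z-10),cv2.boundingRect(c))
q=px(m,[560,57,136],True);print(q)
u,v=q.astype(int)
c=blobs(im,*BLUE,(u-50,max(v-50,0),u+50,min(v+50,175)))[0]
P=np.array([on(m,*p,136,True)[:2] for p in c[:,0].astype(float)])
print('jar',least_squares(lambda q:np.hypot(*(P-q).T)-30,[560,57],loss='cauchy',f_scale=.5).x.round(1),cv2.boundingRect(c))
E
```

```text
clock: 11.9
tcp_pos: [441.3, 398.2, 246.0]
tcp_rot: [[0.108, -0.994, 0.004], [-0.994, -0.108, 0.003], [-0.003, -0.004, -1.0]]
wrist_force: [-0.3, -0.6, -1.1]
opening: 0.211
clock: 12.52
tcp_pos: [478.6, 128.1, 242.4]
tcp_rot: [[0.107, -0.994, 0.0], [-0.994, -0.107, -0.0], [0.0, -0.0, -1.0]]
wrist_force: [0.7, 0.6, -0.5]
opening: 0.214
clock: 12.9
tcp_pos: [480.7, 110.9, 242.3]
tcp_rot: [[0.108, -0.994, -0.0], [-0.994, -0.108, 0.0], [-0.0, -0.0, -1.0]]
wrist_force: [-0.6, -0.3, -0.5]
opening: 0.211
[480.67950286 110.88671028 242.31140433] [-0.62329294 -0.28333067 -0.49535457] 0.2113131875905292
held (480.9, 110.9, 'r', 32.6, 'areaR', 31.7) (479.3, 110.7, 'r', 33.3, 'areaR', 32.3) (203, 188, 113, 100)
[335.14511261 105.60920611]
jar [560.2  57.2] (298, 70, 72, 72)
```

View pics/w9.png

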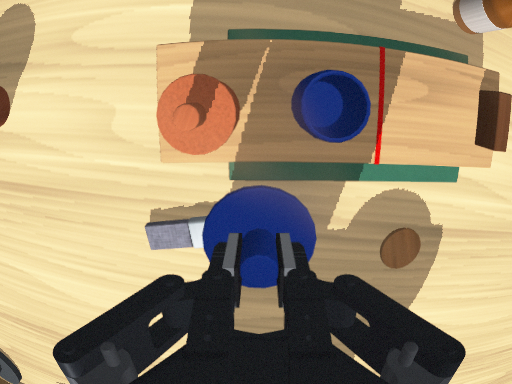

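The blue lid is held square, the blue jar's rim is at (335,103), and the clay lid still sits on its jar at (197,114). I'll move over the blue jar.

```bash
python3 -m inch '[[25,-30,5,0,0,0,0],[50,-60,15,0,0,0,0],[62,-73,30,0,0,0,0],[62,-73.5,42,0,0,0,0],[62,-73.5,42,0,0,0,0]]';python3 -m inch '[[0,0,15,0,0,0,0],[0,0,28,0,0,0,0],[0,0,34,0,0,0,0],[0,0,37,0,0,0,0],[0,0,37,0,0,0,0]]'
python3 - <<'E'
from h import *
im=manip.read_camera('wrist');cv2.imwrite('pics/w10.png',im[:,:,::-1])
s=manip.read_camera('scene');cv2.imwrite('pics/s10.png',cv2.resize(s[120:270,150:350,::-1],None,fx=4,fy=4,interpolation=cv2.INTER_NEAREST))
E
```

```text
clock: 13.58
tcp_pos: [559.5, 57.5, 199.4]
tcp_rot: [[0.109, -0.994, -0.002], [-0.994, -0.109, 0.0], [-0.0, 0.002, -1.0]]
wrist_force: [0.7, -0.1, -0.1]
opening: 0.217
clock: 14.2
tcp_pos: [560.6, 56.6, 163.3]
tcp_rot: [[0.108, -0.994, 0.0], [-0.994, -0.108, 0.0], [0.0, -0.0, -1.0]]
wrist_force: [-0.1, -0.5, -0.7]
opening: 0.208
```

View pics/w10.png

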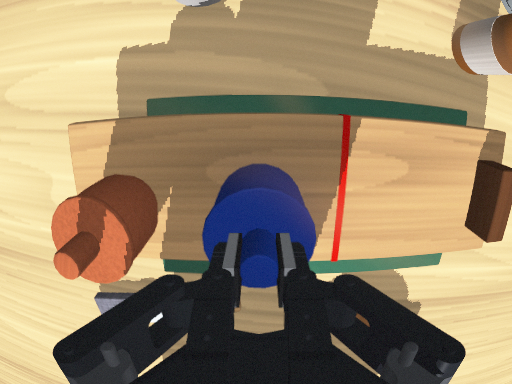

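View pics/s10.png

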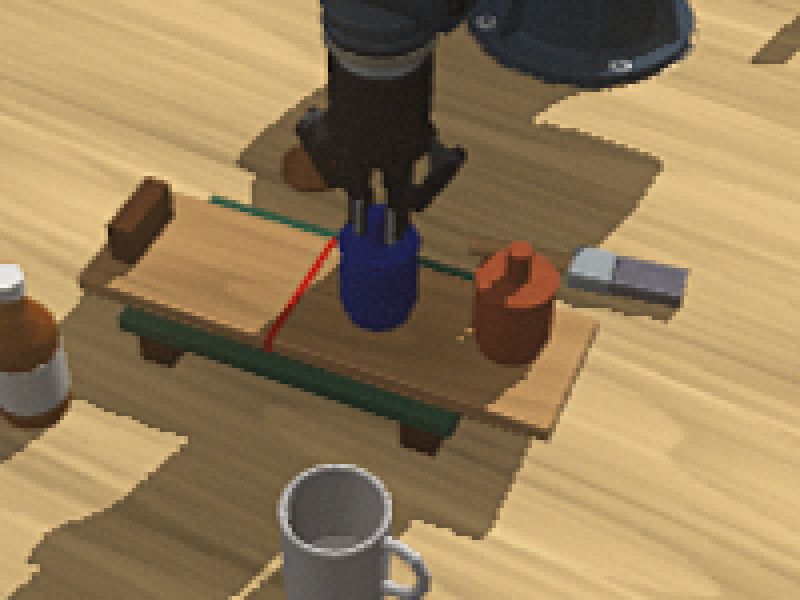

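The blue plug is entering the jar centrally. I'll lower it the last few mm.

```bash
python3 -m inch '[[0,0,1,0,0,0,0],[0,0,2,0,0,0,0],[0,0,3,0,0,0,0],[0,0,3,0,0,0,0]]'; python3 -m inch '[[0,0,0.5,0,0,0,0],[0,0,1.2,0,0,0,0],[0,0,1.2,0,0,0,0]]'
```

```text
clock: 14.8
tcp_pos: [560.5, 56.6, 160.2]
tcp_rot: [[0.108, -0.994, -0.0], [-0.994, -0.108, 0.0], [-0.0, 0.0, -1.0]]
wrist_force: [-0.2, 1.6, -0.4]
opening: 0.211
clock: 15.18
tcp_pos: [560.5, 56.6, 159.1]
tcp_rot: [[0.108, -0.994, -0.0], [-0.994, -0.108, 0.0], [-0.0, 0.0, -1.0]]
wrist_force: [-0.9, -0.3, -0.9]
opening: 0.213
```

```bash
python3 -m inch '[[0,0,0.4,0,0,0,0],[0,0,0.8,0,0,0,0],[0,0,0.8,0,0,0,0]]'
```

```text
clock: 15.55
tcp_pos: [560.7, 56.6, 158.8]
tcp_rot: [[0.108, -0.994, 0.001], [-0.994, -0.108, 0.0], [-0.0, -0.001, -1.0]]
wrist_force: [-1.1, 0.5, 5.4]
opening: 0.208
```

It seats at 158.8 against a predicted 158.9. I'll release, rise and view.

```bash
python3 -m inch '[[0,0,0,0,0,0,0.3],[0,0,0,0,0,0,0.5],[0,0,0,0,0,0,0.7],[0,0,0,0,0,0,0.7]]'; python3 -m inch '[[0,0,-20,0,0,0,0.9],[0,0,-60,0,0,0,1],[10,20,-90,0,0,0,1],[60,40,-90,0,0,0,1],[110,50,-90,0,0,0,1]]'; python3 -m inch '[[30,0,0,0,0,0,1],[30,0,0,0,0,0,1],[30,0,0,0,0,0,1]]'
python3 - <<'E'
from h import *
s=manip.sense();print(s['tcp_pos'],s['wrist_force'],s['opening'])
m=manip.camera_model('wrist');im=manip.read_camera('wrist');cv2.imwrite('pics/w11.png',im[:,:,::-1]);np.save('w11.npy',m['extrinsics'])
s=manip.read_camera('scene');cv2.imwrite('pics/s11.png',cv2.resize(s[120:270,150:350,::-1],None,fx=4,fy=4,interpolation=cv2.INTER_NEAREST))
E
```

```text
clock: 16.05
tcp_pos: [560.5, 56.6, 158.2]
tcp_rot: [[0.108, -0.994, -0.0], [-0.994, -0.108, -0.0], [-0.0, 0.0, -1.0]]
wrist_force: [-0.1, -0.8, -0.3]
opening: 0.697
clock: 16.68
tcp_pos: [522.0, -59.1, 248.8]
tcp_rot: [[0.109, -0.994, 0.001], [-0.994, -0.109, -0.0], [0.0, -0.001, -1.0]]
wrist_force: [0.8, -0.5, -0.0]
opening: 1.002
clock: 17.05
tcp_pos: [525.8, -87.4, 248.2]
tcp_rot: [[0.108, -0.994, -0.0], [-0.994, -0.108, 0.0], [-0.0, 0.0, -1.0]]
wrist_force: [0.2, 0.7, -0.6]
opening: 0.997
[525.79876824 -87.44902542 248.1774889 ] [ 0.22640656  0.73809505 -0.61135194] 0.9968713648833505
```

View pics/w11.png

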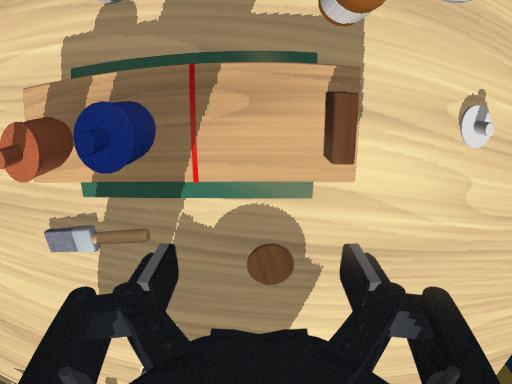

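View pics/s11.png

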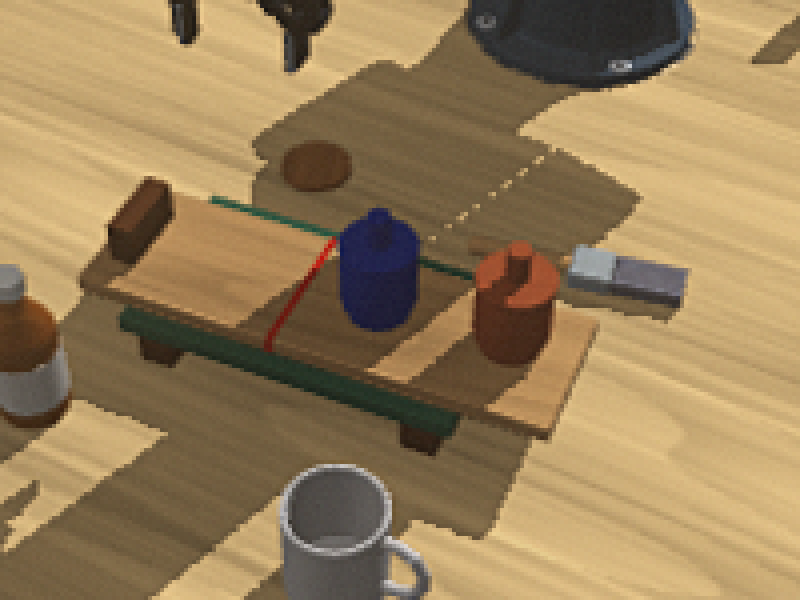

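Both lids are on the jars of their own colours. Next I'll measure the block, the line and the stand corners.

```bash
python3 - <<'E'
from h import *
im=cv2.imread('pics/w11.png')
a=cv2.resize(im[80:175,310:370],None,fx=6,fy=6,interpolation=cv2.INTER_NEAREST)
b=cv2.resize(im[40:205,60:210],None,fx=3.4545,fy=3.4545,interpolation=cv2.INTER_NEAREST)
h=max(a.shape[0],b.shape[0])
pad=lambda i:cv2.copyMakeBorder(i,0,h-i.shape[0],0,4,cv2.BORDER_CONSTANT)
o=cv2.hconcat([pad(a),pad(b)]);print(o.shape,a.shape);cv2.imwrite('pics/w11z.png',o[:600,:])
m=manip.camera_model('wrist');m['extrinsics']=np.load('w11.npy')
c=blobs(im,(0,180,60),(8,255,255),(180,55,205,190))[0];b=c[:,0]
P=np.array([on(m,*p,66,True) for p in b.astype(float)])[:,:2].astype(np.float32)
r=cv2.minAreaRect(P);print('line rect',r)
for i,c in enumerate(blobs(im,(65,60,20),(95,255,255),(60,40,330,205))[:3]):
    P=np.array([on(m,*p,50,True) for p in c[:,0].astype(float)])[:,:2].astype(np.float32)
    r=cv2.minAreaRect(P);print('green',np.round(r[0],1),np.round(r[1],1),round(r[2],2),cv2.boxPoints(r).round(1).tolist())
E
```

```text
(570, 886, 3) (570, 360, 3)
line rect ((569.4835205078125, -11.970074653625488), (129.56759643554688, 5.8949360847473145), 6.113622665405273)
green [485.   23.3] [ 19.6 240. ] 5.82 [[463.0, 141.6999969482422], [487.3999938964844, -97.0], [506.8999938964844, -95.0], [482.6000061035156, 143.6999969482422]]
green [635.7  48.6] [ 12.  220.2] 6.1 [[618.0999755859375, 157.5], [641.5, -61.5], [653.4000244140625, -60.20000076293945], [630.0, 158.8000030517578]]
green [ 653.2 -115.6] [11.2 43.2] 5.12 [[645.7000122070312, -94.5999984741211], [649.5, -137.60000610351562], [660.7000122070312, -136.60000610351562], [656.7999877929688, -93.5999984741211]]
```

View pics/w11z.png

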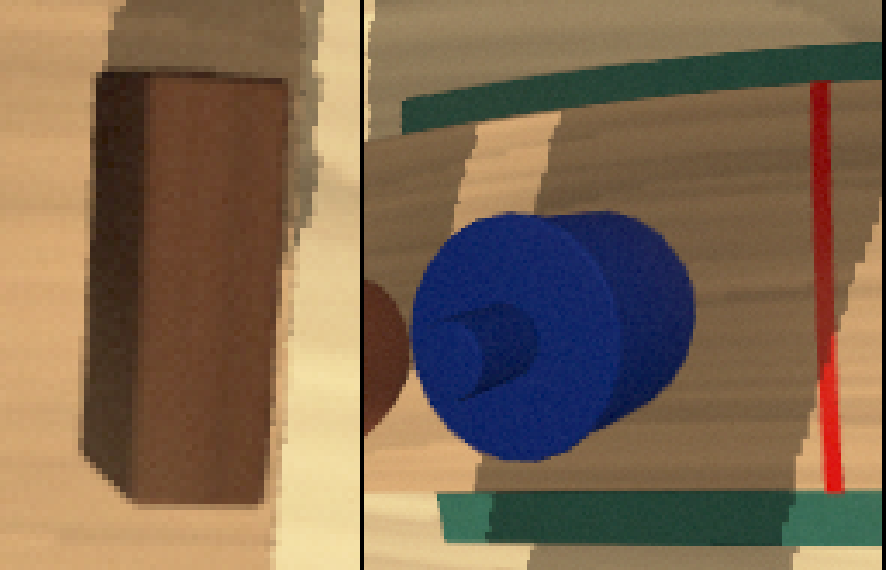

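```bash
python3 - <<'E'
from h import *
m=manip.camera_model('wrist');m['extrinsics']=np.load('w11.npy')
C=np.array([on(m,*p,106,True) for p in [(334.7,92.7),(358,93.3),(353.7,164.2),(332.5,164.2)]])
print(C.round(1),C.mean(0).round(1),[np.linalg.norm(C[i]-C[i-1]).round(1) for i in range(4)])
R=manip.sense()['tcp_rot'];t=manip.sense()['tcp_pos']
for p in ([585.7,-163.1,180],C.mean(0)*[1,1,0]+[0,0,180]): print((R.T@(p-t)).round(1))
E
```

```text
[[ 617.  -148.6  106. ]
 [ 620.4 -171.4  106. ]
 [ 551.7 -178.6  106. ]
 [ 549.  -157.   106. ]] [ 584.5 -163.9  106. ] [np.float64(68.6), np.float64(23.0), np.float64(69.1), np.float64(21.8)]
[ 82.1 -51.3  68.2]
[ 82.8 -50.   68.2]
```

The two block estimates agree to 1 mm, and its size reads about 69 × 22 against the given 70 × 24. I'll hover over it and look.

```bash
python3 -m inch '[[40,-25,20,0,0,0,1],[82.5,-51,50,0,0,0,1],[82.5,-51,90,0,0,0,1],[82.5,-51,110,0,0,0,1],[82.5,-51,110,0,0,0,1]]'; python3 -m inch '[[0,0,0,0,0,0,1],[0,0,0,0,0,0,1]]'
python3 - <<'E'
from h import *
s=manip.sense();print(s['tcp_pos'],s['wrist_force'],s['opening'])
m=manip.camera_model('wrist');im=manip.read_camera('wrist');cv2.imwrite('pics/w12.png',im[:,:,::-1]);np.save('w12.npy',m['extrinsics'])
E
```

```text
clock: 17.77
tcp_pos: [584.9, -163.5, 136.9]
tcp_rot: [[0.109, -0.994, -0.003], [-0.994, -0.109, 0.001], [-0.001, 0.003, -1.0]]
wrist_force: [-0.3, 0.8, -0.2]
opening: 1.001
clock: 18.02
tcp_pos: [586.0, -164.4, 139.6]
tcp_rot: [[0.108, -0.994, 0.002], [-0.994, -0.108, -0.001], [0.001, -0.002, -1.0]]
wrist_force: [-0.4, -0.2, 1.2]
opening: 1.0
[ 586.03257072 -164.42060186  139.59182373] [-0.41043719 -0.20062295  1.17294791] 1.0001927388159944
```

View pics/w12.png

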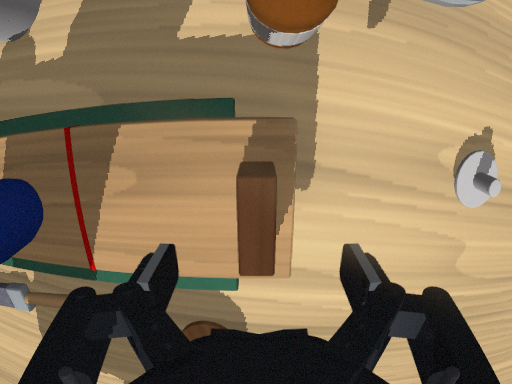

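The block (x 237 to 277) is centred between the fingers and square to them. I'll descend.

```bash
python3 -m inch '[[0,0,25,0,0,0,1],[0,0,45,0,0,0,1],[0,0,55,0,0,0,1],[0,0,55,0,0,0,1],[0,0,55,0,0,0,1]]'
python3 - <<'E'
from h import *
s=manip.sense();print(s['tcp_pos'],s['wrist_force'],s['opening'])
im=manip.read_camera('wrist');cv2.imwrite('pics/w13.png',im[:,:,::-1])
E
```

```text
clock: 18.7
tcp_pos: [585.9, -164.6, 84.0]
tcp_rot: [[0.108, -0.994, 0.001], [-0.994, -0.108, -0.0], [0.0, -0.001, -1.0]]
wrist_force: [-0.4, 0.0, 0.9]
opening: 0.999
[ 585.86089726 -164.64780632   83.95508237] [-0.37884023  0.02426732  0.94266754] 0.9985254926410043
```

View pics/w13.png

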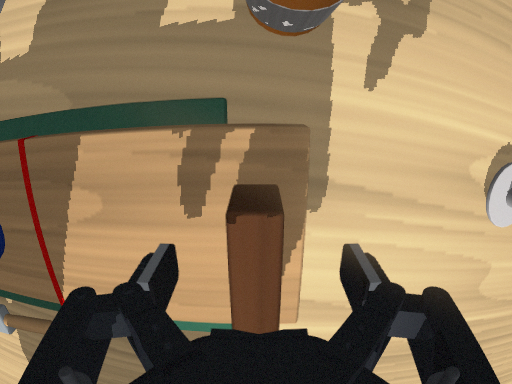

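The block's centre (256) is about 1 mm off the finger centre (259), so I'll shift 1 mm and close.

```bash
python3 -m inch '[[-1,0,0,0,0,0,1],[-1,0,0,0,0,0,0.5],[-1,0,0,0,0,0,0.4],[-1,0,0,0,0,0,0.4],[-1,0,0,0,0,0,0]]';python3 -m inch '[[0,0,0,0,0,0,0],[0,0,0,0,0,0,0],[0,0,0,0,0,0,0],[0,0,0,0,0,0,0]]'
python3 - <<'E'
from h import *
s=manip.sense();print(s['tcp_pos'],s['wrist_force'],s['torque'],s['opening'])
m=manip.camera_model('wrist');im=manip.read_camera('wrist');cv2.imwrite('pics/w14.png',im[:,:,::-1]);np.save('w14.npy',m['extrinsics'])
E
```

```text
clock: 19.38
tcp_pos: [585.4, -163.3, 83.5]
tcp_rot: [[0.108, -0.994, 0.0], [-0.994, -0.108, 0.0], [-0.0, -0.0, -1.0]]
wrist_force: [0.5, 1.4, -2.9]
opening: 0.27
clock: 19.88
tcp_pos: [585.4, -163.3, 83.5]
tcp_rot: [[0.108, -0.994, 0.0], [-0.994, -0.108, 0.0], [-0.0, -0.0, -1.0]]
wrist_force: [-1.0, 4.0, 6.0]
opening: 0.276
[ 585.4044486  -163.33081592   83.48181235] [-0.99458911  4.03295874  5.97002997] [0.68571599 0.23834397 0.00350822] 0.2761813379920379
```

View pics/w14.png

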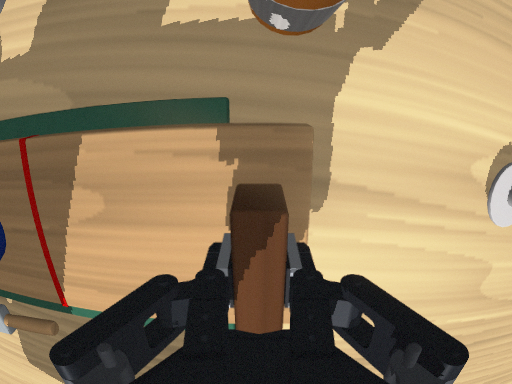

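The block is gripped at an opening that reads 23.5 mm (block is 24), with a steady 6 N downward on the board and the tool's yaw matching. The distance to go is about 164 mm. I'll start sliding gently.

```bash
python3 -m inch '[[-1,0,0,0,0,0,0],[-3,0,0,0,0,0,0],[-7,0,0,0,0,0,0],[-12,0,0,0,0,0,0],[-18,0,0,0,0,0,0]]';python3 -m inch '[[-6,0,0,0,0,0,0],[-12,0,0,0,0,0,0],[-18,0,0,0,0,0,0],[-24,0,0,0,0,0,0],[-30,0,0,0,0,0,0]]'
```

```text
clock: 20.55
tcp_pos: [583.8, -146.9, 83.5]
tcp_rot: [[0.107, -0.994, 0.001], [-0.994, -0.107, -0.002], [0.002, -0.001, -1.0]]
wrist_force: [1.3, -7.1, 1.4]
opening: 0.274
clock: 21.18
tcp_pos: [580.6, -116.9, 83.5]
tcp_rot: [[0.108, -0.994, 0.001], [-0.994, -0.108, -0.002], [0.002, -0.001, -1.0]]
wrist_force: [0.5, -8.1, 2.3]
opening: 0.27
```

```bash
python3 -m inch '[[-6,0,0,0,0,0,0],[-12,0,0,0,0,0,0],[-17,0,0,0,0,0,0],[-20,0,0,0,0,0,0],[-22,0,0,0,0,0,0]]'
python3 - <<'E'
from h import *
s=manip.sense();print(s['tcp_pos'],s['wrist_force'],s['torque'],s['opening'])
s=manip.read_camera('scene');cv2.imwrite('pics/s15.png',cv2.resize(s[120:270,150:350,::-1],None,fx=4,fy=4,interpolation=cv2.INTER_NEAREST))
E
```

```text
clock: 21.8
tcp_pos: [578.3, -95.0, 83.5]
tcp_rot: [[0.108, -0.994, 0.001], [-0.994, -0.108, -0.002], [0.002, -0.001, -1.0]]
wrist_force: [1.1, -7.9, 2.2]
opening: 0.273
[578.27389458 -95.00251588  83.48537645] [ 1.07638126 -7.89930749  2.19649759] [-0.77592027  0.06304986  0.04894235] 0.27257066007667297
```

View pics/s15.png

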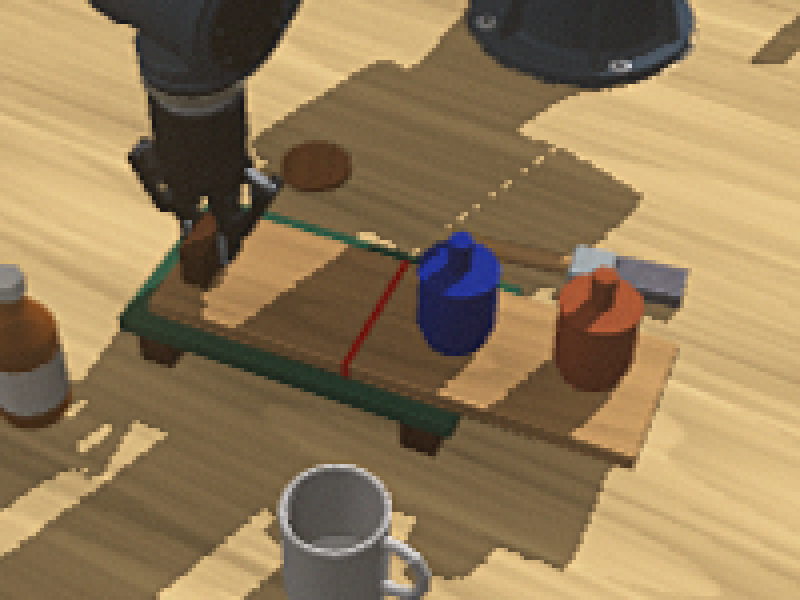

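The jars stand still on the board, all level, with 8 N of drag. About 95 mm remain, so I'll continue 70 mm and then measure.

```bash
python3 -m inch '[[-1,0,0,0,0,0,0],[-3,0,0,0,0,0,0],[-7,0,0,0,0,0,0],[-12,0,0,0,0,0,0],[-18,0,0,0,0,0,0]]';python3 -m inch '[[-6,0,0,0,0,0,0],[-12,0,0,0,0,0,0],[-18,0,0,0,0,0,0],[-24,0,0,0,0,0,0],[-30,0,0,0,0,0,0]]'; python3 -m inch '[[-6,0,0,0,0,0,0],[-12,0,0,0,0,0,0],[-17,0,0,0,0,0,0],[-20,0,0,0,0,0,0],[-22,0,0,0,0,0,0]]'
python3 - <<'E'
from h import *
s=manip.sense();print(s['tcp_pos'],s['wrist_force'],s['torque'],s['opening'])
for n in('scene','top','wrist'):
    im=manip.read_camera(n);cv2.imwrite(f'pics/{n[0]}16.png',im[:,:,::-1])
im=cv2.imread('pics/s16.png');cv2.imwrite('pics/s16z.png',cv2.resize(im[120:270,150:350],None,fx=4,fy=4,interpolation=cv2.INTER_NEAREST))
im=cv2.imread('pics/t16.png');cv2.imwrite('pics/t16z.png',cv2.resize(im[150:240,170:330],None,fx=5,fy=5,interpolation=cv2.INTER_NEAREST))
E
```

```text
clock: 22.48
tcp_pos: [576.4, -77.2, 83.5]
tcp_rot: [[0.108, -0.994, 0.001], [-0.994, -0.108, -0.002], [0.002, -0.001, -1.0]]
wrist_force: [0.8, -8.2, 3.4]
opening: 0.272
clock: 23.1
tcp_pos: [573.3, -47.4, 83.7]
tcp_rot: [[0.108, -0.994, 0.002], [-0.994, -0.108, -0.002], [0.002, -0.002, -1.0]]
wrist_force: [0.6, -8.9, 4.0]
opening: 0.271
clock: 23.72
tcp_pos: [571.1, -25.7, 83.8]
tcp_rot: [[0.108, -0.994, 0.002], [-0.994, -0.108, -0.002], [0.002, -0.002, -1.0]]
wrist_force: [0.3, -9.8, 5.7]
opening: 0.268
[571.10740638 -25.67476325  83.83556613] [ 0.32782326 -9.78990745  5.70064008] [-1.37356993  0.02146935  0.10406772] 0.26770552094900735
```

View pics/s16z.png

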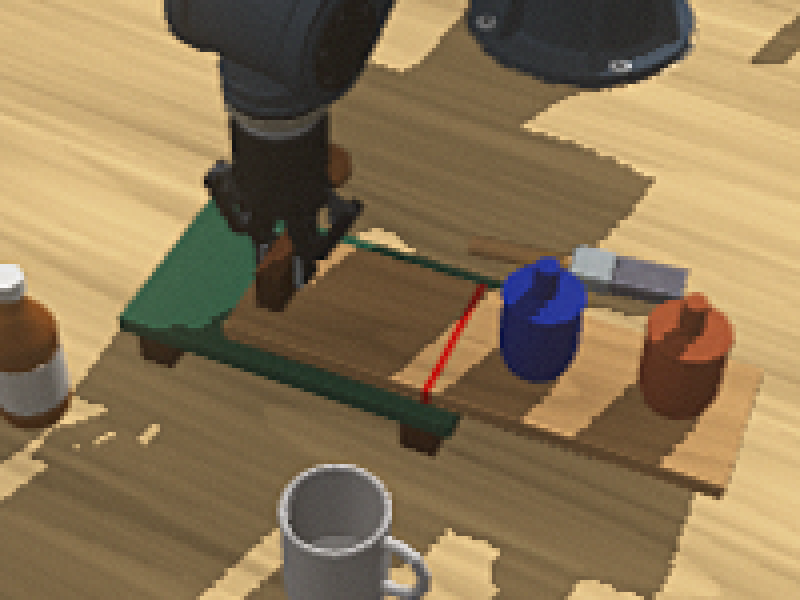

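View pics/w16.png

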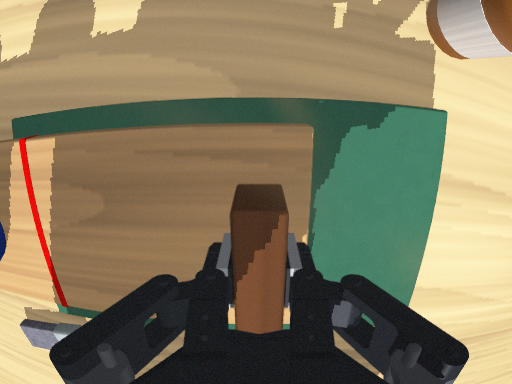

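View pics/t16z.png

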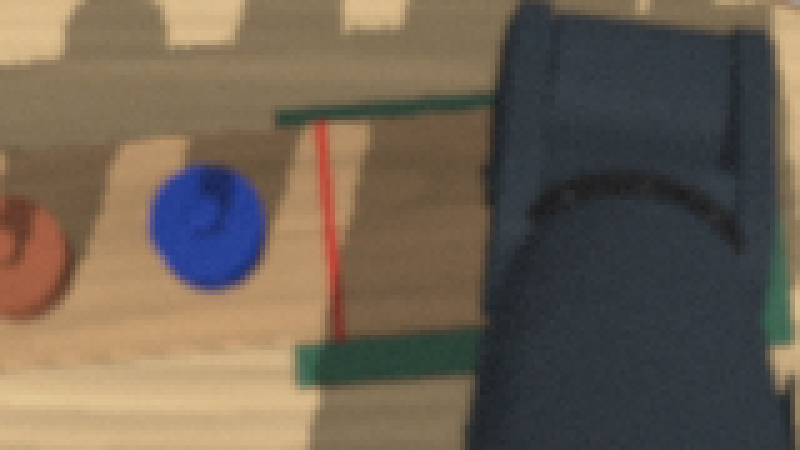

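The board is level, the jars are upright and the tail is held down at about 6 N. The red line is still a little short of the edge in every view, so I'll measure the remainder.

```bash
cat > rem.py <<'E'
from h import *
import sys
n=sys.argv[1]
u=np.array([-0.107,0.9943])
def ext(m,c,z,fish,q):
    P=np.array([on(m,*p,z,fish) for p in c[:,0].astype(float)])[:,:2]; return P
T=manip.camera_model('top');im=cv2.imread(f'pics/t{n}.png')
P=ext(T,blobs(im,(0,130,60),(8,255,255),(225,168,250,222))[0],66,False,0)
r=cv2.minAreaRect(P.astype(np.float32));print('top line',r)
lc=np.array(r[0])@u
for c in blobs(im,(65,60,20),(95,255,255),(215,160,272,232))[:2]:
    Q=ext(T,c,50,False,0); print('  green n=',len(Q),'edge ahead of line', round((Q@u).max()-lc,1),'lat',np.round(Q@[u[1],-u[0]],1).min(),np.round(Q@[u[1],-u[0]],1).max())
print('px/mm half',0.5*2.9)
E
python3 rem.py 16
```

```text
top line ((553.9644165039062, 124.66262817382812), (130.582763671875, 7.723309516906738), 6.127595901489258)
  green n= 80 edge ahead of line 24.6 lat 475.9 496.8
px/mm half 1.45
```

The top view gives about 25.5 mm to go (24.6 plus half a pixel), and the kinematics agree (164 − 138.5). I'll slide 23 mm with a touch of downward push, then re-measure.

```bash
python3 -m inch '[[-1,0,0.2,0,0,0,0],[-3,0,0.4,0,0,0,0],[-7,0,0.5,0,0,0,0],[-12,0,0.5,0,0,0,0],[-17,0,0.5,0,0,0,0]]';python3 -m inch '[[-3,0,0,0,0,0,0],[-5,0,0,0,0,0,0],[-6,0,0,0,0,0,0],[-6,0,0,0,0,0,0]]'
python3 - <<'E'
from h import *
s=manip.sense();print(s['tcp_pos'],s['wrist_force'],s['torque'],s['opening'])
m=manip.camera_model('wrist');np.save('w17.npy',m['extrinsics'])
for n in('wrist','scene','top'):
    im=manip.read_camera(n);cv2.imwrite(f'pics/{n[0]}17.png',im[:,:,::-1])
im=cv2.imread('pics/s17.png');a=cv2.resize(im[170:250,210:310],None,fx=6,fy=6,interpolation=cv2.INTER_NEAREST);cv2.imwrite('pics/s17z.png',a)
im=cv2.imread('pics/w17.png');cv2.imwrite('pics/w17z.png',cv2.resize(im[90:350,0:130],None,fx=2.3,fy=2.3,interpolation=cv2.INTER_NEAREST))
im=cv2.imread('pics/t17.png');cv2.imwrite('pics/t17z.png',cv2.resize(im[160:235,200:280],None,fx=8,fy=8,interpolation=cv2.INTER_NEAREST))
E
python3 rem.py 17
```

```text
clock: 24.5
tcp_pos: [569.6, -9.0, 83.7]
tcp_rot: [[0.108, -0.994, 0.003], [-0.994, -0.108, -0.002], [0.003, -0.003, -1.0]]
wrist_force: [0.9, -10.8, 8.8]
opening: 0.271
clock: 25.0
tcp_pos: [569.1, -3.0, 83.8]
tcp_rot: [[0.108, -0.994, 0.003], [-0.994, -0.108, -0.002], [0.003, -0.003, -1.0]]
wrist_force: [1.5, -11.2, 8.7]
opening: 0.278
[569.05055011  -3.02923144  83.77165122] [  1.49621112 -11.22691116   8.68570825] [-1.39387013  0.00837372  0.09464486] 0.2783934966111428
top line ((550.5529174804688, 147.16864013671875), (130.2374267578125, 7.496372699737549), 6.166545391082764)
  green n= 64 edge ahead of line 1.9 lat 475.9 496.8
px/mm half 1.45
```

View pics/s17z.png

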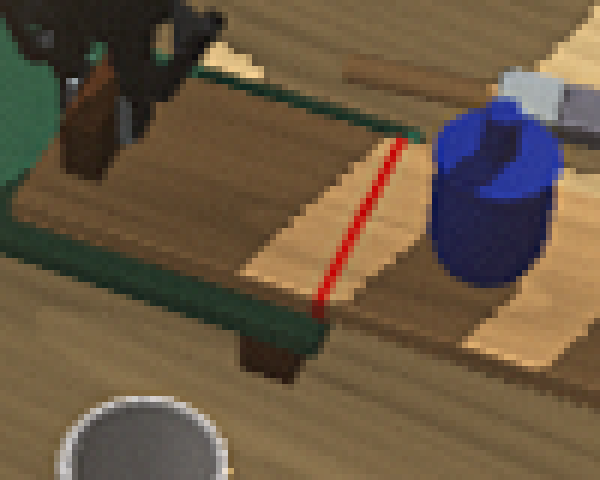

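View pics/w17z.png

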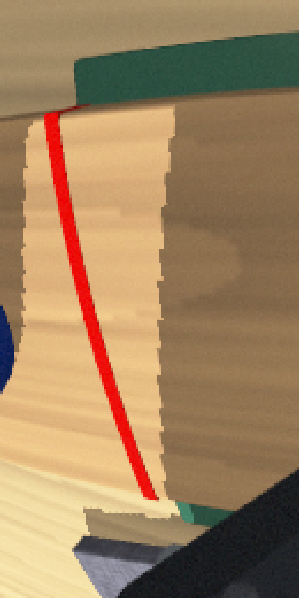

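View pics/t17z.png

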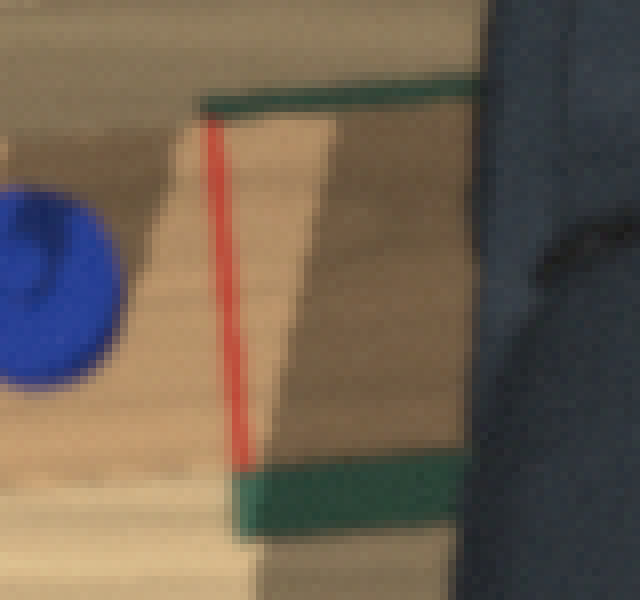

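```bash
python3 - <<'E'
from h import *
im=cv2.imread('pics/w17.png');a=cv2.resize(im[110:150,10:60],None,fx=11,fy=11,interpolation=cv2.INTER_NEAREST);cv2.imwrite('pics/w17y.png',a)
im=cv2.imread('pics/s17.png');a=cv2.resize(im[205:240,245:285],None,fx=14,fy=14,interpolation=cv2.INTER_NEAREST);cv2.imwrite('pics/s17y.png',a)
E
```

```text
(no output)
```

View pics/w17y.png

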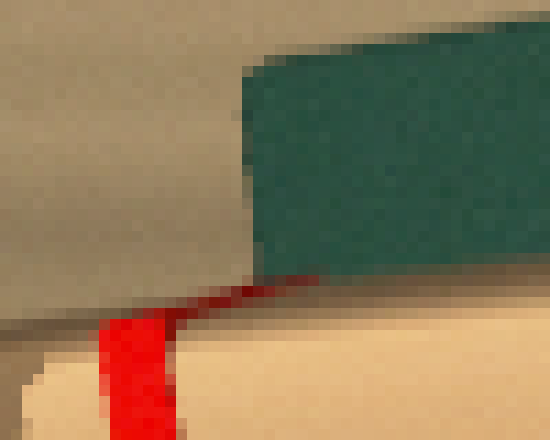

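View pics/s17y.png

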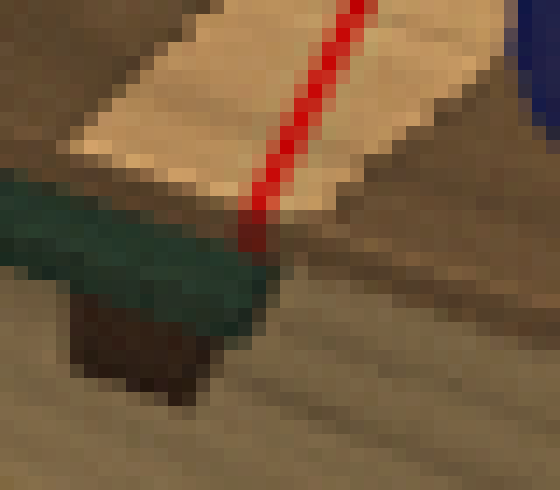

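The views agree: the wrist shows the stand edge at the forward border of the 6 mm line's foot, so 3 mm remain. The top view says about 2.9 and the kinematics 2.7 to 3.2. I'll slide 3 mm.

```bash
python3 -m inch '[[-0.5,0,0,0,0,0,0],[-1.5,0,0,0,0,0,0],[-2.5,0,0,0,0,0,0],[-3,0,0,0,0,0,0],[-3,0,0,0,0,0,0]]'
python3 - <<'E'
from h import *
s=manip.sense();print(s['tcp_pos'],s['wrist_force'],s['torque'],s['opening'])
m=manip.camera_model('wrist');np.save('w18.npy',m['extrinsics'])
for n in('wrist','scene','top'):
    im=manip.read_camera(n);cv2.imwrite(f'pics/{n[0]}18.png',im[:,:,::-1])
im=cv2.imread('pics/w18.png');a=cv2.resize(im[110:150,10:60],None,fx=9,fy=9,interpolation=cv2.INTER_NEAREST)
b=cv2.resize(cv2.imread('pics/s18.png')[205:240,245:280],(360,360),interpolation=cv2.INTER_NEAREST);cv2.imwrite('pics/c18.png',cv2.hconcat([a,b]))
im=cv2.imread('pics/s18.png');cv2.imwrite('pics/s18z.png',cv2.resize(im[120:270,130:330],None,fx=4,fy=4,interpolation=cv2.INTER_NEAREST))
E
python3 rem.py 18
```

```text
clock: 25.78
tcp_pos: [568.8, -0.2, 83.8]
tcp_rot: [[0.108, -0.994, 0.003], [-0.994, -0.108, -0.002], [0.003, -0.003, -1.0]]
wrist_force: [1.2, -11.2, 8.8]
opening: 0.267
[ 5.68761055e+02 -1.86004426e-01  8.37841152e+01] [  1.24001841 -11.23721868   8.84070858] [-1.53262253  0.11387454  0.11998118] 0.26712745246877934
top line ((550.509521484375, 150.087646484375), (130.23976135253906, 7.273730754852295), 6.118968486785889)
  green n= 64 edge ahead of line -1.0 lat 475.9 497.0
px/mm half 1.45
```

View pics/c18.png

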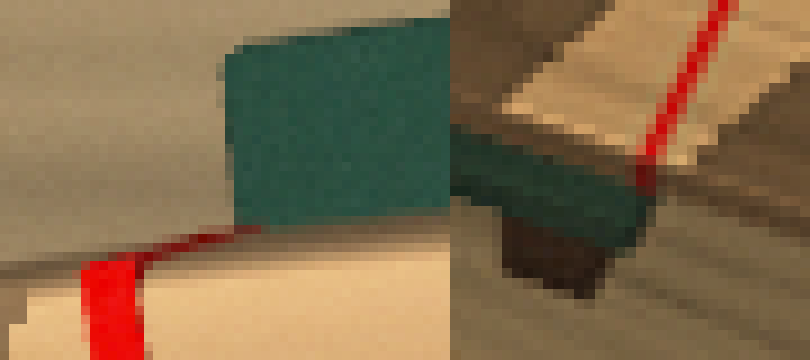

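View pics/s18z.png

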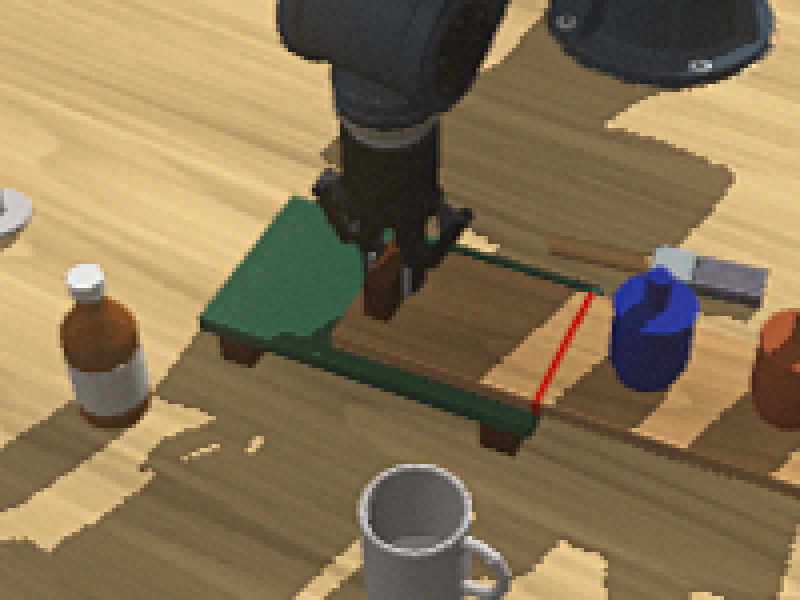

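The wrist view now shows the stand's corner at the middle of the line's foot. The top view's −1.0 + ~1 half pixel ≈ 0 agrees. One more check of the whole scene before handing in.

```bash
python3 - <<'E'
import cv2,numpy as np
from h import *
a=cv2.imread('pics/t18.png');b=cv2.imread('pics/s18.png')
cv2.imwrite('pics/f18.png',cv2.vconcat([cv2.resize(a[40:290],(600,293)),cv2.resize(b[80:280],(600,234))]))
T=manip.camera_model('top')
t0=cv2.imread('pics/t16.png')
# free-end jars: flange outlines at z=142 before/after
for n in ('16','18'):
    im=cv2.imread(f'pics/t{n}.png')
    for k,col,roi in (('b',BLUE,(185,175,225,215)),('c',RED,(150,180,188,222))):
        q=blobs(im,*col,roi);print(n,k,outline(T,q[0],142,False))
E
```

```text
16 b (541.1, 192.7, 'r', 33.5, 'areaR', 31.1)
16 c (522.3, 301.1, 'r', 36.4, 'areaR', 33.9)
18 b (539.3, 216.6, 'r', 33.7, 'areaR', 31.3)
18 c (518.7, 327.1, 'r', 36.8, 'areaR', 34.3)
```

View pics/f18.png

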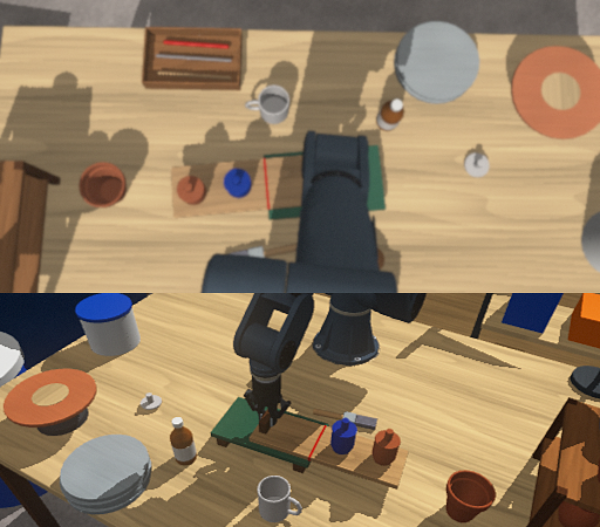

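Jars and lids moved 24 to 26 mm with the board, and the bystanders are where they were. I'll hold briefly to confirm nothing drifts, then hand in.

```bash
python3 -m inch '[[0,0,0,0,0,0,0],[0,0,0,0,0,0,0],[0,0,0,0,0,0,0],[0,0,0,0,0,0,0]]' && python3 -c "
from bench import manip
print(manip.job_done())"
```

```text
clock: 26.42
tcp_pos: [568.7, -0.2, 83.7]
tcp_rot: [[0.108, -0.994, 0.003], [-0.994, -0.108, -0.002], [0.003, -0.003, -1.0]]
wrist_force: [0.5, -11.1, 8.6]
opening: 0.269
the job is handed in; nothing more can be done
None
```

I put the clay lid on the clay jar and the blue lid on the blue jar while the board was still back on its stand. Then I gripped the tail block and slid the board about 164 mm straight out. I handed the job in at 26.4 s, still holding the block.

**Line position:** In the last wrist view the stand's corner sits at the middle of the red line's foot. The top view and the distance travelled agree to about 1 mm. The scene camera is too coarse there (about 3 mm per pixel) to say more.

**Hold and level:** Before hand-in the pose, force and grip were steady, with about 9 N pressing the tail down. The tool stood 0.3 mm higher and tilted about 0.2° compared with when I first gripped. I took that as arm flex under load. I did not measure the board's level separately, but in the images it lies flat on the stand.

**Rest of the scene:** Both jars stand lidded on the board, and nothing else on the bench appears to have moved. The brush and wooden rib were partly hidden by the arm in the last pictures.

The first move call was refused because I left out the gripper value. The arm did not move, and I resent it.

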